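# Hold a scalded jar in tongs to drip off over the drip stone

### The job

The little amber jar standing in the upturned pan lid has just been scalded and is too hot to touch. Seat the grey drip stone flat and square, fully home, in the pocket of the white drying tray and let go of it; then take the kitchen tongs, grip the jar with them and lift it out of the lid, and finish while still holding it in the tongs, upright and about 5 cm clear above the middle of the seated stone, so that it can drip off. Never touch the jar with the gripper itself, do not tip it over, and leave the soap pump, the dish brush and the scraper where they lie.

Things in the scene. Friction and masses are not known exactly. Their poses are not given: they have to be found in the camera images.
- stone_center (a point): centre (11 mm up) of the drip stone: a loose grey rectangular block of absorbent stone, 110 mm along its x, 52 mm along its y, 22 mm thick, about 100 g, lying flat on the counter at first. It may go into the pocket either way round (half a turn about z is the same).
- tray_pocket (a point): centre of the floor of the pocket in the white drying tray; x and y are the tray's axes, z up. The pocket is 113 mm (x) by 55 mm (y) and 8 mm deep with a 2 mm bevelled mouth; its floor is 6 mm over the counter. The seated stone, its long side along x, stands 14 mm proud of the tray's face; its top is then 28 mm over the counter.
- tray: white ceramic drying tray, fixed, 170 mm (x) by 220 mm (y), origin at the centre of its underside, upper face 14 mm over the counter. The pocket lies 60 mm from the centre to +y. The face is flat for 22 mm to the edge on the pocket's +y side and 45 mm on its -y side; the half toward -y has five ribs 5 mm high and a lip 7 mm high.
- tongs_grip (a point): midway between the two handle panels of the steel kitchen tongs, half-way up the arms (13 mm over the counter at first); x points to the tips, y from arm to arm, z up. The tongs, 280 mm long without the hanging ring, about 130 g, balance close to this point. They lie with the arms' edges on the counter, so the arms close in the level plane. No pose is given while the gripper holds them.
- tongs: the pin end of the tongs; origin below tongs_grip on the underside, same axes; the pin is 105 mm behind (-x). Each arm has a straight grey handle panel, 26 mm high, from 35 mm behind to 37 mm ahead of the origin; at rest the panels are 57 mm apart over their outsides at the origin, about 7 mm wider at the front ends, 7 mm narrower at the rear. Squeeze both from outside to close the tongs.
- tongs_left (a joint): closing angle of each tongs arm about the pin (both move alike): 0 at rest, fully open; about 0.10 rad with the jar between the tips, when the panels are parallel and 36 mm apart over their outsides; 0.17 rad shut. A spring opens them: it takes about 4 N on each panel to start closing them, 7 N with the jar held; half closed (0.05 rad) the tongs can be carried, the tips still some 66 mm apart.
- tongs_tips (a point): point midway between the centres of the two black silicone tips of the tongs, 150 mm ahead (+x) of tongs_grip, half-way up. The tips are 24 mm high and 36 mm long, each a shallow V that cups a round thing standing between them; at rest their inner faces stand about 94 mm apart.
- jar_center (a point): centre of the small amber glass jar, upright, 46 mm in diameter and 70 mm tall (this point is 35 mm over its underside), about 120 g, standing loose in the upturned lid.
- lid_floor (a point): centre of the flat inner floor of the upturned steel saucepan lid, on which the jar stands, 17 mm over the counter. The lid is 168 mm across its flange, rim 24 mm over the counter; it stands loose on its broad flat knob (68 mm across), about 400 g, and tips if its rim is pushed down.
- pump_center (a point): bystander: chrome soap pump, 68 mm in diameter, 175 mm tall; the point is on its axis 70 mm over the counter.
- brush_center (a point): bystander: green plastic dish brush lying on the counter, 250 mm long along its x, up to 35 mm high; the point is near its middle.
- scraper_center (a point): bystander: grey silicone scraper lying flat, 220 mm long along its x, 10 mm high; the point is near its middle.
There are look-alikes about, which are no part of the job. There is more than one size of the part that bears jar_center; the job needs the middle-sized.

How it is judged:
By the outcome, as a careful person would: the job done as asked, in the order asked, and still so for the second after the job is handed in, while the arm keeps its last pose, push and grip.
It also fails if it takes over 72 s, if anything falls off the work surface, if the arm or the gripper's body presses on something with over 40 N, if the wrist force passes 120 N, or if a joint passes its speed limit or range.

### The arm

A 6-joint arm with a two-finger parallel gripper is mounted at the origin on the work surface. World frame = base frame: x ahead of the robot, y to its left, z up, the work surface at z = 0. Lengths are in m, angles in degrees, forces in N, time in s.
With the tool pointing down it reaches from about 0.3 to 0.75 m from the base axis. Payload 8.5 kg.
Tool frame: the origin (TCP) lies between the finger pads; the fingertips stand 14 mm ahead of it and the grasp point (between the pads) lies 5 mm behind it; x points along the fingers, z is the direction in which the jaws open and shut, and the axes are right-handed (so a half turn about x gives the same grasp; the last joint's range is limited). The gripper opens to 85 mm and grips with 20 to 120 N. Pads are 22 mm wide; open, the fingers measure 114 mm over their backs; the gripper's body (76 mm by 85 mm) begins 54 mm behind the grasp point. The pads swing forward as they close: fully open they stand 13 mm farther back than shut.
Start: joints at [-12.336, 21.807, 74.336, -0, 83.858, -12.336], TCP at [0.55, 0, 0.245] pointing down, gripper open.
Joint ranges: [-178.18, 178.18], [-50.72, 133.34], [12.68, 142.11], [-81.47, 261.47], [9.98, 163.14], [-165.26, 165.26]. Speed limits (degrees/s): [136.94, 136.94, 180, 180, 180, 180].

### API

Orientations are given as a 3x3 rotation matrix whose columns are the frame's x, y, z axes.
In Python, from rig import env gives the robot as it stands.
- The arm moves only by the shell command python3 -m jog 'ROWS' [FORCE]. ROWS is JSON, a list of rows, each a list of 5 numbers: the opening, from -1 (shut) to 1 (fully open), so that 0 is half open, then the shift along the tool's x, y, z in m, then the turn about the tool's x in rad. In form: [[claw, dx, dy, dz, yaw], ...]. A call has 1 to 20 rows; each row is the pose to reach, as a shift and turn from the pose commanded when the call began, along the tool's axes at that moment; what a row does not reach only later rows make up. A row lasts 1/10 s, in which the tool goes at most 50 mm and 8.59 degrees, less where a joint would pass 70% of its speed; a pose out of reach is approached as far as the arm can. A call with a gripper value outside its range is refused whole. The fingers move at their own pace and stop on an object; FORCE is the grip in N (left out, the last holds). Time passes only in rows, so rows that repeat a pose let the fingers close. It gives the time, the measured TCP pose, the force and the opening at its end, in the units of the state.
- env.observe(): the state, without advancing time (a new reading comes with each control period).
- env.get_image(name): name is "scene" or "side" or "wrist"; returns the picture (480x640x3 uint8, red, green, blue); there is no depth.
- env.camera_model(name): a dict with "fx", "fy", "cx", "cy" (pixels), "k1" (the pictures are not rectified: a ray, as slopes to the right and down, at radius r is drawn at 1 + k1 r^2 times it, then the intrinsics apply), "origin" and "orientation" of the camera in the world. Camera axes: x right, y up, looking along -z (the intrinsics and any distortion apply to the point x, -y, -z); pixel columns grow to the right and rows downward; lengths in m; the calibration is good to about 2 mm. A picture is of the moment at which its call begins: read the wrist's pose just before it. camera_model takes no time and is no camera call; for the wrist camera it gives the pose at the moment of the call.
- env.close_job(): hands the job in, once; it reports no verdict.
The state is a dict: "time_s": time; "q": joint angles; "qvel": joint speeds; "joint_efforts": joint torques, N m; "position": TCP position; "tool_rot": TCP orientation; "ft_force": force on the tool from outside, world axes, zero at the start; "wrist_torque": the same for the moment, N m; "grip_width": finger opening in m.
Only numpy, scipy, OpenCV 4.12 (cv2) and the standard library are available. Lean on these libraries where they do the work, as an engineer would, in place of code of your own. Each camera call takes 0.05 s, during which the arm holds its last target.

## Working session

There is one attempt and no reset: what is moved stays moved. The work goes in short steps, Python scripts to look and compute and a shell command to move; the robot and the scene stay as the last step left them, time stands still between calls to the robot, and variables do not carry over. Pictures are saved under pics/ and viewed, and the job is handed in when it is done.

```bash
ls; mkdir -p pics; python3 - <<'E'
from rig import env
import cv2
s=env.observe()
print({k:s[k] for k in ['time_s','position','tool_rot','grip_width','ft_force']})
for n in ['scene','side','wrist']:
    m=env.camera_model(n); print(n,m)
    cv2.imwrite(f'pics/{n}0.png',env.get_image(n)[:,:,::-1])
E
```

```text
pics
{'time_s': 0.0, 'position': array([5.49732577e-01, 7.89605359e-05, 2.44697202e-01]), 'tool_rot': array([[-1.42209306e-03, -2.46238038e-05,  9.99998989e-01],
       [ 3.32736291e-04,  9.99999944e-01,  2.50970098e-05],
       [-9.99998933e-01,  3.32771645e-04, -1.42208479e-03]]), 'grip_width': 0.08566406948495786, 'ft_force': array([ 0.38077779, -0.60503636, -0.09133747])}
scene {'fx': 574.9085760980447, 'fy': 574.9085760980447, 'cx': 322.7313407275653, 'cy': 239.7270324040139, 'k1': -0.16066411206462744, 'origin': array([ 1.3622874, -0.5627773,  0.7114381]), 'orientation': array([[ 0.56919693, -0.45925571,  0.6819817 ],
       [ 0.82208823,  0.30414073, -0.48132044],
       [ 0.01363075,  0.83461525,  0.55066468]])}
side {'fx': 450.8526145001084, 'fy': 450.8526145001084, 'cx': 317.20469707462354, 'cy': 242.82473075576686, 'k1': -0.08992845922540421, 'origin': array([ 0.2139719 , -0.73774947,  0.58430336]), 'orientation': array([[ 0.90642811,  0.2171517 , -0.36226126],
       [-0.42231949,  0.45408712, -0.78450694],
       [-0.00585884,  0.86408913,  0.50330473]])}
wrist {'fx': 423.8924219379421, 'fy': 423.8924219379421, 'cx': 317.69752061350715, 'cy': 243.51598376803858, 'k1': 0.026512966420476482, 'origin': array([0.55038037, 0.07950737, 0.37333305]), 'orientation': array([[ 9.99997615e-01, -1.22970827e-03,  1.80489459e-03],
       [ 6.10045650e-04,  9.50800369e-01,  3.09803625e-01],
       [-2.09706252e-03, -3.09801785e-01,  9.50798852e-01]])}
```

View pics/scene0.png

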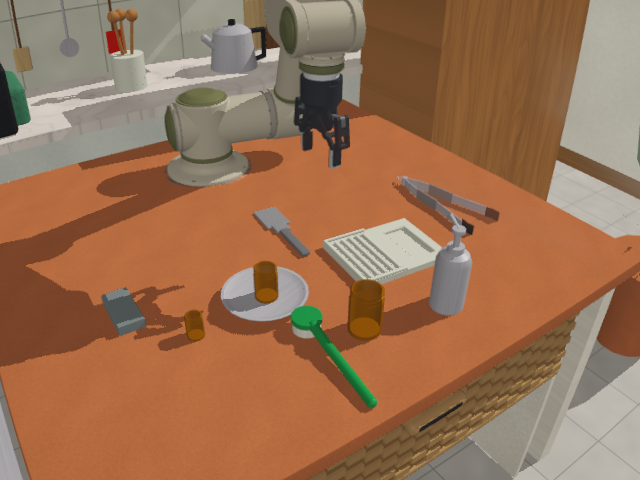

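View pics/side0.png

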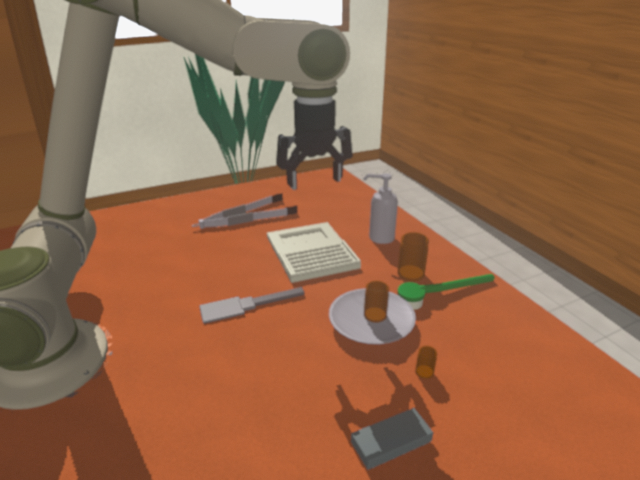

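View pics/wrist0.png

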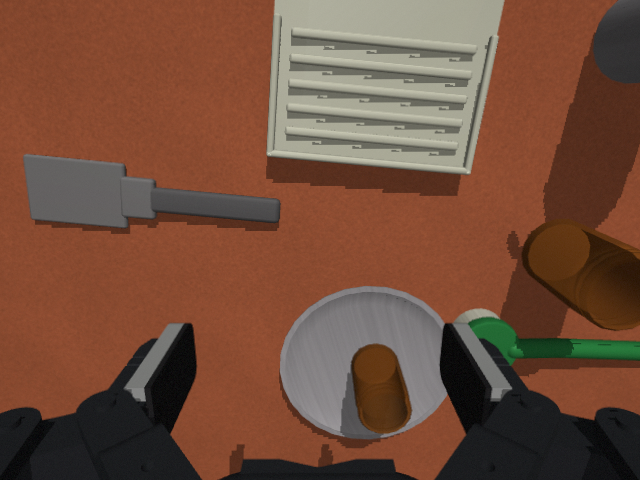

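```bash
cat > h.py <<'E'
from rig import env
import numpy as np, cv2
def ray(m,u,v):
    K=np.array([[m['fx'],0,m['cx']],[0,m['fy'],m['cy']],[0,0,1.]])
    p=cv2.undistortPoints(np.array([[[u,v]]],float),K,np.array([m['k1'],0,0,0.]),None,None)[0,0]
    # model per statement: radial 1+k1 r^2
    d=np.array(m['orientation'])@np.array([p[0],-p[1],-1.]); return np.array(m['origin']),d/np.linalg.norm(d)
def onz(m,u,v,z):
    o,d=ray(m,u,v); return o+d*(z-o[2])/d[2]
def proj(m,P):
    c=np.array(m['orientation']).T@(np.array(P,float)-m['origin']); x,y=c[0]/-c[2],-c[1]/-c[2]
    f=1+m['k1']*(x*x+y*y); return np.array([m['cx']+m['fx']*x*f,m['cy']+m['fy']*y*f])
def tri(rays):
    A=np.zeros((3,3));b=np.zeros(3)
    for o,d in rays:
        M=np.eye(3)-np.outer(d,d);A+=M;b+=M@o
    return np.linalg.solve(A,b)
def crop(img,x0,y0,w,h,s,name):
    cv2.imwrite(name,cv2.resize(img[y0:y0+h,x0:x0+w],None,fx=s,fy=s,interpolation=cv2.INTER_CUBIC))
E
python3 - <<'E'
from h import *
a=cv2.imread('pics/scene0.png');b=cv2.imread('pics/side0.png')
crop(a,80,260,140,100,5,'pics/c1.png')
crop(b,330,390,120,90,6,'pics/c2.png')
crop(a,310,150,200,150,4,'pics/c3.png')
crop(b,180,180,200,110,4,'pics/c4.png')
E
```

```text
(no output)
```

View pics/c1.png

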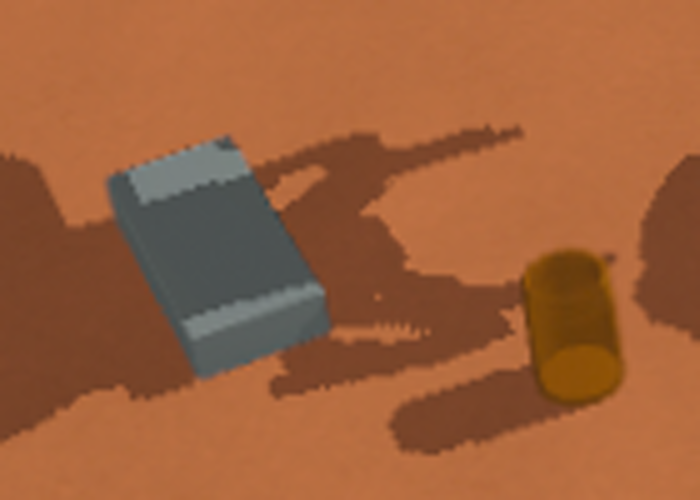

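View pics/c2.png

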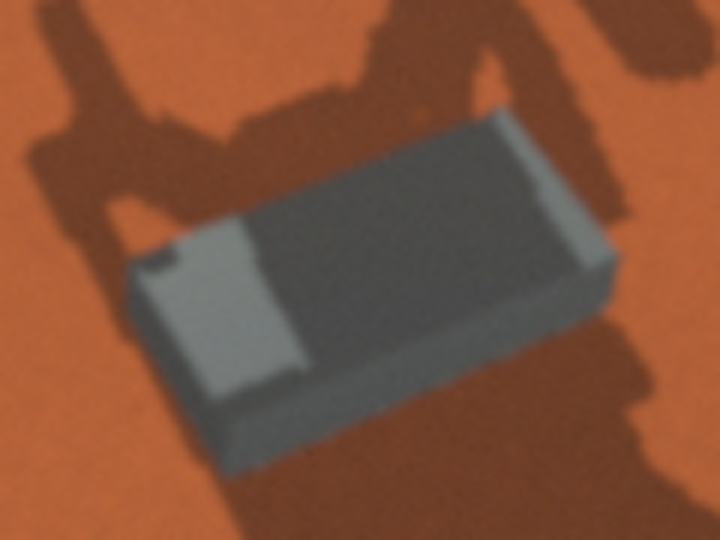

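View pics/c3.png

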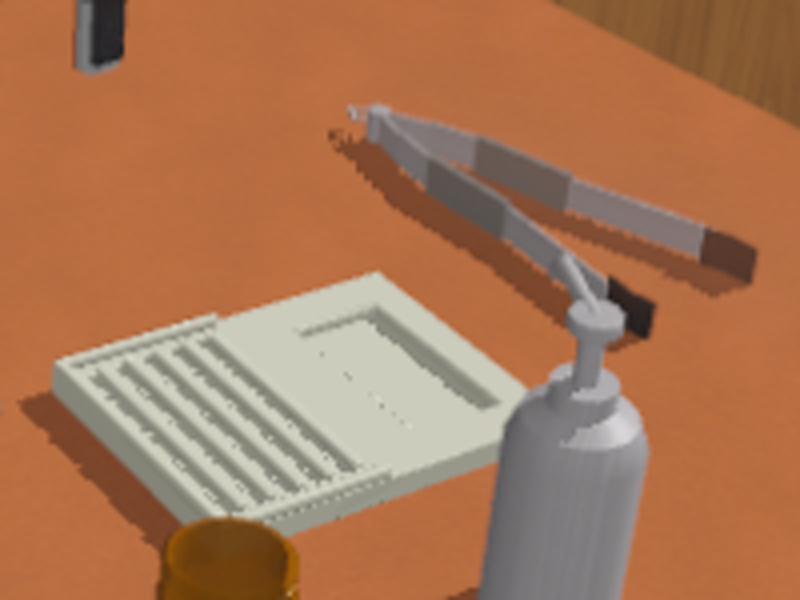

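View pics/c4.png

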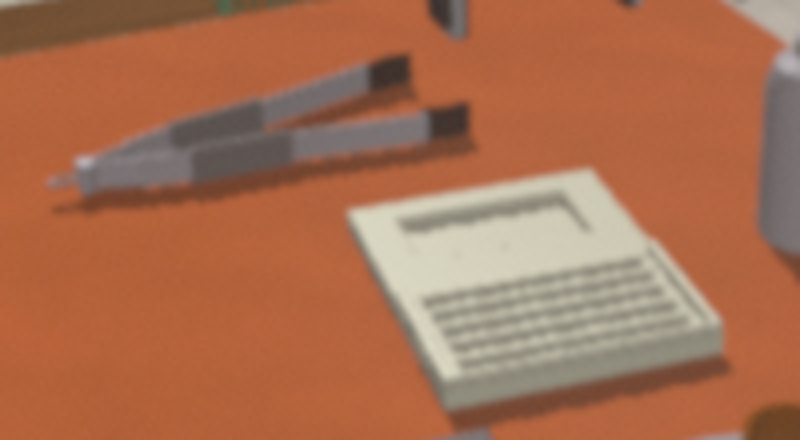

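```bash
python3 - <<'E'
from h import *
sc=env.camera_model('scene');si=env.camera_model('side');wr=env.camera_model('wrist')
f=lambda m,l,z,o,s:np.array([onz(m,o[0]+u/s,o[1]+v/s,z) for u,v in l]).round(4)
def rect(P):
    print(P[:,:2].tolist(),'mean',P[:,:2].mean(0).round(4),'edges',np.linalg.norm(np.diff(np.r_[P,P[:1]],axis=0),axis=1).round(4),'ang',[round(float(np.degrees(np.arctan2(*(P[(i+1)%4]-P[i])[1::-1]))),2) for i in range(4)])
print('stone')
rect(f(sc,[(108,180),(230,137),(326,290),(187,330)],.022,(80,260),5))
rect(f(si,[(132,268),(495,108),(618,258),(220,403)],.022,(330,390),6))
print('tray')
print(f(sc,[(375,272),(53,363)],.014,(310,150),4), f(si,[(348,211),(593,170)],.014,(180,180),4))
print('pocket',f(sc,[(300,332),(375,306),(500,403)],.014,(310,150),4), f(si,[(398,216),(563,192),(590,230)],.014,(180,180),4))
print('tongs side: pin, tips bottoms, panels')
print(f(sc,[(375,120),(650,315),(735,262)],.024,(310,150),4), f(si,[(88,165)],.026,(180,180),4))
print('sc panels top: L far s,e ; R near s,e',f(sc,[(477,137),(573,178),(428,160),(507,203)],.026,(310,150),4))
print('si panels top',f(si,[(172,124),(262,100),(192,148),(293,135)],.026,(180,180),4))
print('tips si',f(si,[(410,58),(368,68),(468,103),(428,110)],.026,(180,180),4))
E
```

```text
stone
[[0.435, -0.4272], [0.4351, -0.3775], [0.5427, -0.3774], [0.5361, -0.4285]] mean [ 0.4872 -0.4026] edges [0.0497 0.1076 0.0515 0.1011] ang [89.88, 0.05, -97.36, 179.26]
[[0.4314, -0.3825], [0.5379, -0.3809], [0.5386, -0.4319], [0.432, -0.4236]] mean [ 0.485  -0.4047] edges [0.1065 0.051  0.1069 0.0411] ang [0.86, -89.21, 175.55, 90.84]
tray
[[0.5275 0.2588 0.014 ]
 [0.5025 0.0455 0.014 ]] [[0.5279 0.2555 0.014 ]
 [0.6981 0.2379 0.014 ]]
pocket [[0.5534 0.1795 0.014 ]
 [0.556  0.2336 0.014 ]
 [0.6683 0.2248 0.014 ]] [[0.5551 0.235  0.014 ]
 [0.6661 0.2182 0.014 ]
 [0.6597 0.1644 0.014 ]]
tongs side: pin, tips bottoms, panels
[[0.3953 0.3747 0.024 ]
 [0.662  0.3484 0.024 ]
 [0.6494 0.4365 0.024 ]] [[0.3834 0.3723 0.026 ]]
sc panels top: L far s,e ; R near s,e [[0.4517 0.4122 0.026 ]
 [0.5248 0.4255 0.026 ]
 [0.4575 0.364  0.026 ]
 [0.5251 0.3675 0.026 ]]
si panels top [[0.4513 0.4089 0.026 ]
 [0.5206 0.4188 0.026 ]
 [0.4542 0.366  0.026 ]
 [0.5233 0.3547 0.026 ]]
tips si [[0.6438 0.441  0.026 ]
 [0.6088 0.4377 0.026 ]
 [0.6528 0.3491 0.026 ]
 [0.6226 0.3508 0.026 ]]
```

```bash
python3 -m jog '[[1,0.02,-0.1,-0.016,0.15],[1,0.02,-0.403,-0.064,1.571],[1,0.02,-0.403,-0.064,1.571],[1,0.02,-0.403,-0.064,1.571],[1,0.02,-0.403,-0.064,1.571],[1,0.02,-0.403,-0.064,1.571],[1,0.02,-0.403,-0.064,1.571],[1,0.02,-0.403,-0.064,1.571],[1,0.02,-0.403,-0.064,1.571],[1,0.02,-0.403,-0.064,1.571],[1,0.02,-0.403,-0.064,1.571],[1,0.02,-0.403,-0.064,1.571],[1,0.02,-0.403,-0.064,1.571],[1,0.02,-0.403,-0.064,1.571]]'; cat >> h.py <<'E'
def shot(n,name):
    m=env.camera_model(n); im=env.get_image(n)[:,:,::-1].copy(); cv2.imwrite(name,im); 
    import pickle; pickle.dump(m,open(name+'.pkl','wb')); return m,im
def load(name):
    import pickle; return pickle.load(open(name+'.pkl','rb')),cv2.imread(name)
E
python3 - <<'E'
from h import *
shot('wrist','pics/w1.png'); s=env.observe(); print(s['q'],s['position'],s['tool_rot'].round(3))
E
```

```text
time_s: 1.55
position: [0.486, -0.4028, 0.2253]
tool_rot: [[-0.0, 1.0, 0.002], [0.0, 0.002, -1.0], [-1.0, -0.0, -0.0]]
ft_force: [0.1, -0.9, -0.1]
grip_width: 0.0853
[-5.03791237e+01  3.08854523e+01  6.22845249e+01 -1.43180684e-03
  8.68381661e+01  3.95497807e+01] [ 0.48603257 -0.40283176  0.22529563] [[-0.     1.     0.001]
 [ 0.     0.001 -1.   ]
 [-1.    -0.    -0.   ]]
```

View pics/w1.png

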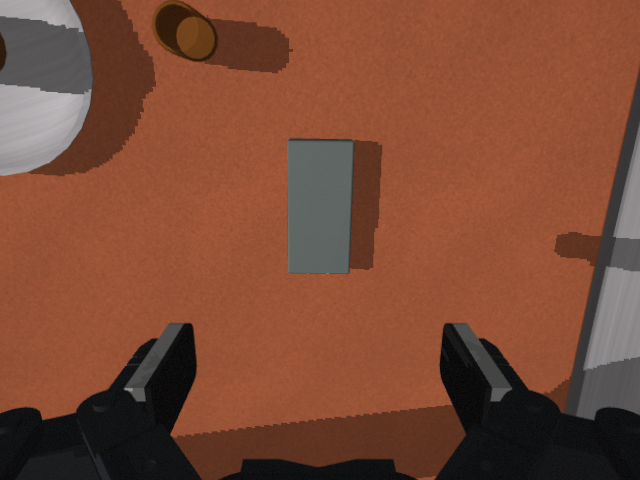

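```bash
cat >> h.py <<'E'
def stonefit(name,z,roi):
    m,im=load(name); hs=cv2.cvtColor(im,cv2.COLOR_BGR2HSV); x0,y0,x1,y1=roi
    k=np.zeros(im.shape[:2],np.uint8); k[y0:y1,x0:x1]=((hs[y0:y1,x0:x1,1]<75)).astype(np.uint8)*255
    c=max(cv2.findContours(k,cv2.RETR_EXTERNAL,cv2.CHAIN_APPROX_NONE)[0],key=cv2.contourArea)
    P=np.array([onz(m,float(p[0][0]),float(p[0][1]),z)[:2] for p in c])
    r=cv2.minAreaRect((P*1000).astype(np.float32)); b=cv2.approxPolyDP(c,4,True)[:,0]
    return r,b,[onz(m,float(u),float(v),z)[:2].round(4).tolist() for u,v in b]
E
python3 - <<'E'
from h import *
print(stonefit('pics/w1.png',.022,(260,110,400,300)))
E
```

```text
(((486.35809326171875, -404.24346923828125), (51.32427978515625, 110.18273162841797), 89.45460510253906), array([[289, 139],
       [288, 271],
       [347, 273],
       [353, 142]], dtype=int32), [[0.5411, -0.381], [0.4332, -0.3781], [0.4314, -0.4277], [0.539, -0.4297]])
```

```bash
python3 -m jog '[[1,0.05,-0.0005,0.0015,0.015],[1,0.1,-0.0005,0.0015,0.015],[1,0.14,-0.0005,0.0015,0.015],[1,0.17,-0.0005,0.0015,0.015],[1,0.19,-0.0005,0.0015,0.015],[1,0.203,-0.0005,0.0015,0.015],[1,0.203,-0.0005,0.0015,0.015],[-0.1,0.203,-0.0005,0.0015,0.015],[-0.3,0.203,-0.0005,0.0015,0.015],[-0.5,0.203,-0.0005,0.0015,0.015],[-0.5,0.203,-0.0005,0.0015,0.015],[-0.5,0.203,-0.0005,0.0015,0.015],[-0.5,0.203,-0.0005,0.0015,0.015],[-0.5,0.203,-0.0005,0.0015,0.015]]' 30;python3 - <<'E'
from h import *
m,im=shot('side','pics/s1.png'); crop(im,310,300,160,150,4,'pics/s1c.png')
E
```

```text
time_s: 3.0
position: [0.4859, -0.405, 0.0238]
tool_rot: [[0.002, 1.0, -0.015], [-0.002, -0.015, -1.0], [-1.0, 0.002, 0.002]]
ft_force: [-0.3, 0.6, 5.5]
grip_width: 0.051
```

View pics/s1c.png

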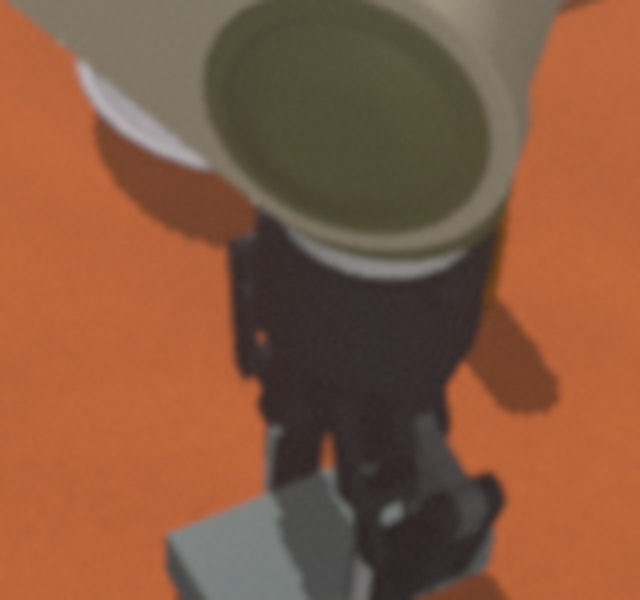

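```bash
python3 -m jog '[[-0.5,-0.01,0,0,0],[-0.5,-0.03,0,0,0],[-0.5,-0.07,0,0,0],[-0.5,-0.12,0,-0.01,0.01],[-0.5,-0.16,0.002,-0.04,0.02],[-0.5,-0.2,0.005,-0.08,0.04],[-0.5,-0.236,0.01,-0.12,0.09],[-0.5,-0.236,0.012,-0.17,0.09],[-0.5,-0.236,0.014,-0.22,0.09],[-0.5,-0.236,0.016,-0.27,0.09],[-0.5,-0.236,0.018,-0.32,0.09],[-0.5,-0.236,0.02,-0.37,0.09],[-0.5,-0.236,0.022,-0.42,0.09],[-0.5,-0.236,0.024,-0.47,0.09],[-0.5,-0.236,0.027,-0.52,0.09],[-0.5,-0.236,0.027,-0.56,0.09],[-0.5,-0.236,0.027,-0.59,0.09],[-0.5,-0.236,0.027,-0.602,0.09],[-0.5,-0.236,0.027,-0.602,0.09],[-0.5,-0.236,0.027,-0.602,0.09]]' 40;python3 - <<'E'
from h import *
shot('wrist','pics/w2.png')
m,im=shot('side','pics/s2.png')
E
```

```text
time_s: 5.05
position: [0.5216, 0.196, 0.2585]
tool_rot: [[-0.0, 0.994, -0.106], [-0.0, -0.106, -0.994], [-1.0, 0.0, 0.0]]
ft_force: [-0.8, 0.7, -1.3]
grip_width: 0.0508
```

View pics/w2.png

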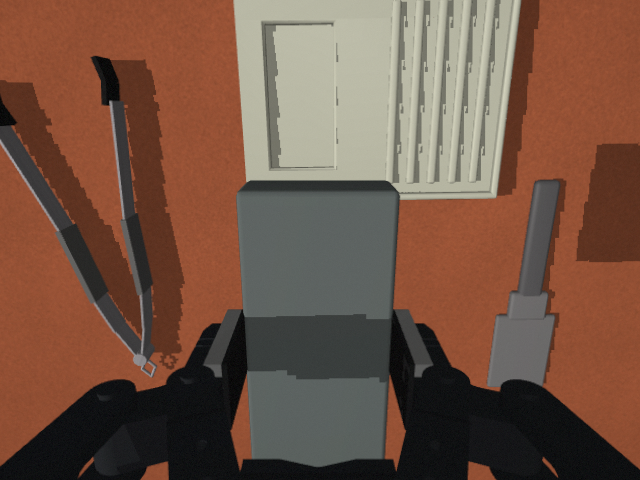

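View pics/s2.png

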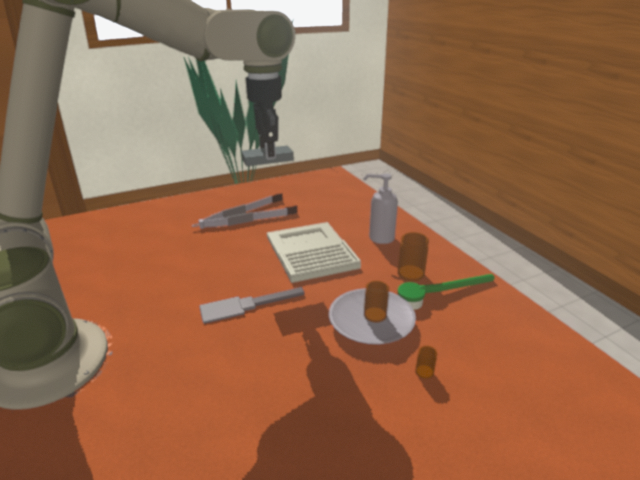

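```bash
python3 - <<'E'
from h import *
m,im=load('pics/w2.png')
crop(im,225,165,190,60,4,'pics/w2a.png')
crop(im,225,0,190,200,4,'pics/w2b.png'); b=cv2.imread('pics/w2b.png'); print(b.shape)
cv2.imwrite('pics/w2b.png',b[:600] if 0 else cv2.resize(b,None,fx=.75,fy=.75))
g=cv2.cvtColor(im,cv2.COLOR_BGR2GRAY).astype(int)
for v in [200,220,240,260,280,300,440,450,456]:
    r=im[v].astype(int); sat=(r.max(1)-r.min(1)); 
    print(v,[ (u,g[v,u]) for u in range(232,262,2)],[ (u,g[v,u]) for u in range(376,406,2)])
E
```

```text
(800, 760, 3)
200 [(232, np.int64(99)), (234, np.int64(96)), (236, np.int64(93)), (238, np.int64(106)), (240, np.int64(102)), (242, np.int64(99)), (244, np.int64(99)), (246, np.int64(99)), (248, np.int64(100)), (250, np.int64(99)), (252, np.int64(98)), (254, np.int64(100)), (256, np.int64(99)), (258, np.int64(98)), (260, np.int64(99))] [(376, np.int64(99)), (378, np.int64(97)), (380, np.int64(99)), (382, np.int64(97)), (384, np.int64(98)), (386, np.int64(98)), (388, np.int64(98)), (390, np.int64(97)), (392, np.int64(98)), (394, np.int64(96)), (396, np.int64(77)), (398, np.int64(55)), (400, np.int64(95)), (402, np.int64(97)), (404, np.int64(94))]
220 [(232, np.int64(97)), (234, np.int64(101)), (236, np.int64(99)), (238, np.int64(109)), (240, np.int64(104)), (242, np.int64(99)), (244, np.int64(98)), (246, np.int64(100)), (248, np.int64(98)), (250, np.int64(98)), (252, np.int64(100)), (254, np.int64(99)), (256, np.int64(99)), (258, np.int64(98)), (260, np.int64(99))] [(376, np.int64(98)), (378, np.int64(99)), (380, np.int64(97)), (382, np.int64(96)), (384, np.int64(98)), (386, np.int64(
[... 3974 characters left out ...]
(400, np.int64(91)), (402, np.int64(16)), (404, np.int64(16))]
456 [(232, np.int64(17)), (234, np.int64(19)), (236, np.int64(62)), (238, np.int64(96)), (240, np.int64(96)), (242, np.int64(96)), (244, np.int64(97)), (246, np.int64(94)), (248, np.int64(94)), (250, np.int64(94)), (252, np.int64(102)), (254, np.int64(98)), (256, np.int64(95)), (258, np.int64(95)), (260, np.int64(94))] [(376, np.int64(94)), (378, np.int64(95)), (380, np.int64(92)), (382, np.int64(76)), (384, np.int64(64)), (386, np.int64(102)), (388, np.int64(98)), (390, np.int64(97)), (392, np.int64(99)), (394, np.int64(98)), (396, np.int64(96)), (398, np.int64(96)), (400, np.int64(16)), (402, np.int64(15)), (404, np.int64(16))]
```

View pics/w2a.png

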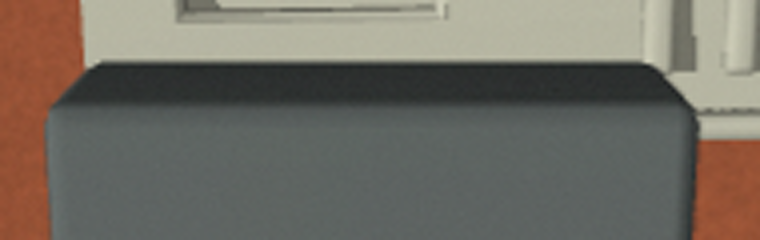

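View pics/w2b.png

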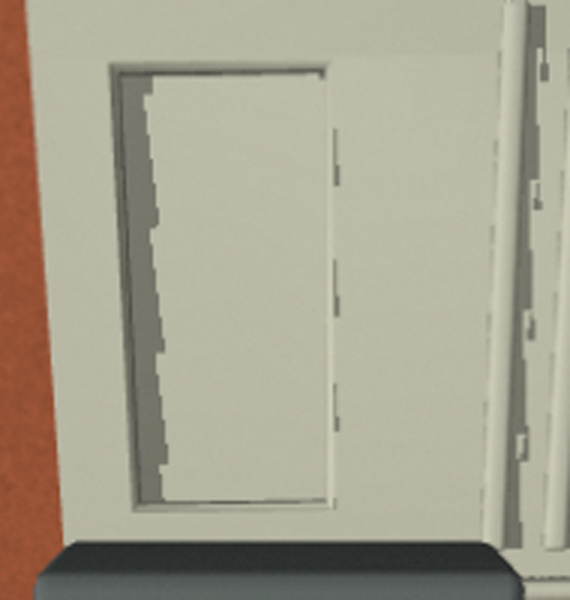

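```bash
python3 - <<'E'
from h import *
m,im=load('pics/w2.png')
L=[(109,65),(328,65),(336,508),(133,510)]
P=np.array([onz(m,225+u/3,v/3,.014)[:2] for u,v in L]); print(P.round(4),P.mean(0).round(4))
e=np.diff(np.r_[P,P[:1]],axis=0); print(np.linalg.norm(e,axis=1).round(4),np.degrees(np.arctan2(e[:,1],e[:,0])).round(2))
# stone gray mask edges of tray left edge
q=[onz(m,225+u/3,v/3,.014)[:2] for u,v in [(27,30),(62,520)]];d=q[0]-q[1];print(q,np.degrees(np.arctan2(d[1],d[0])))
E
```

```text
[[0.6669 0.2249]
 [0.6609 0.1679]
 [0.5461 0.1762]
 [0.5517 0.2351]] [0.6064 0.201 ]
[0.0573 0.1152 0.0592 0.1156] [-95.96 175.87  84.54  -5.07]
[array([0.67701161, 0.2448431 ]), array([0.55097781, 0.25614522])] -5.124310621399213
```

```bash
python3 -m jog '[[-0.5,0,0.03,-0.005,-0.017],[-0.5,0.02,0.07,-0.0139,-0.017],[-0.5,0.06,0.0834,-0.0139,-0.017],[-0.5,0.1,0.0834,-0.0139,-0.017],[-0.5,0.14,0.0834,-0.0139,-0.017],[-0.5,0.18,0.0834,-0.0139,-0.017],[-0.5,0.2,0.0834,-0.0139,-0.017],[-0.5,0.2035,0.0834,-0.0139,-0.017],[-0.5,0.2035,0.0834,-0.0139,-0.017],[-0.5,0.2035,0.0834,-0.0139,-0.017],[-0.5,0.2035,0.0834,-0.0139,-0.017]]';python3 - <<'E'
from h import *
m,im=shot('wrist','pics/w3.png')
m,im=shot('side','pics/s3.png');crop(im,230,190,170,110,4,'pics/s3c.png')
m,im=shot('scene','pics/sc3.png');crop(im,310,200,160,110,4,'pics/sc3c.png')
E
```

```text
time_s: 6.25
position: [0.6068, 0.202, 0.0565]
tool_rot: [[0.003, 0.996, -0.088], [0.0, -0.088, -0.996], [-1.0, 0.003, -0.001]]
ft_force: [0.5, 0.8, -0.2]
grip_width: 0.0502
```

View pics/w3.png

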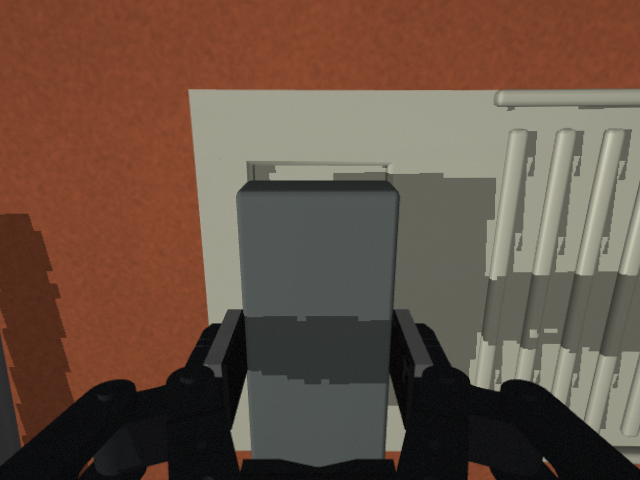

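View pics/s3c.png

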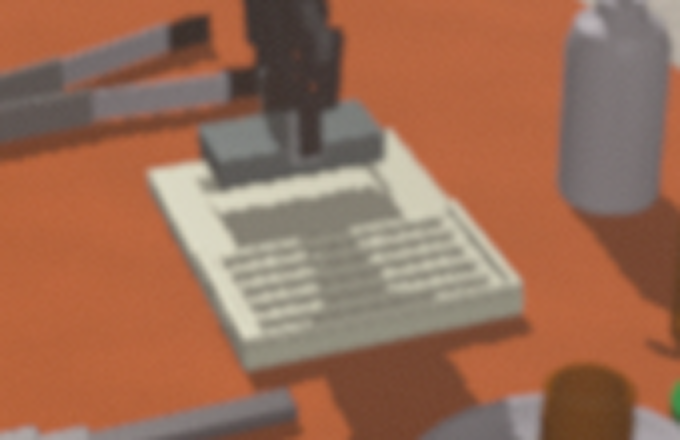

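View pics/sc3c.png

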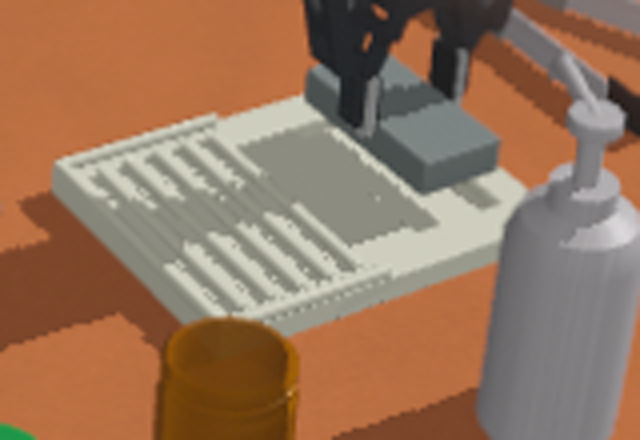

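```bash
python3 -m jog '[[-0.5,0.006,0,0.0005,0],[-0.5,0.012,0,0.0005,0],[-0.5,0.016,0,0.0005,0],[-0.5,0.019,0,0.0005,0],[-0.5,0.022,0,0.0005,0],[-0.5,0.024,0,0.0005,0],[-0.5,0.026,0,0.0005,0],[-0.5,0.026,0,0.0005,0],[-0.5,0.026,0,0.0005,0]]';python3 - <<'E'
from h import *
print(env.observe()['position'])
m,im=shot('wrist','pics/w4.png')
m,im=shot('side','pics/s4.png');crop(im,230,190,170,110,4,'pics/s4c.png')
m,im=shot('scene','pics/sc4.png');crop(im,310,200,160,110,4,'pics/sc4c.png')
E
```

```text
time_s: 7.3
position: [0.6071, 0.2015, 0.0334]
tool_rot: [[0.005, 0.996, -0.088], [-0.0, -0.088, -0.996], [-1.0, 0.005, -0.0]]
ft_force: [-9.4, -2.9, 32.8]
grip_width: 0.0509
[0.60710056 0.20153701 0.03335174]
```

View pics/w4.png

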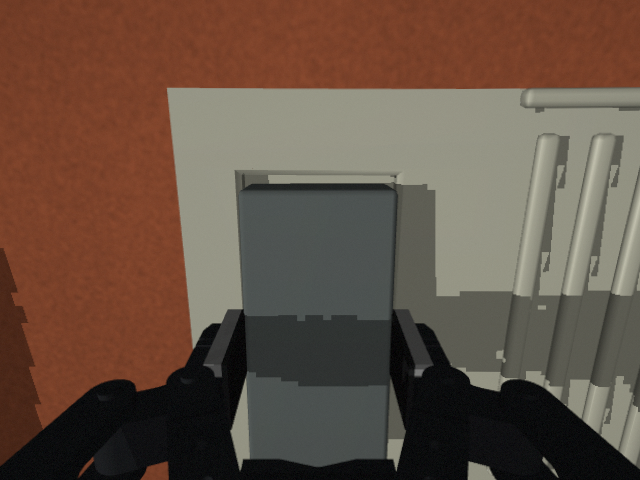

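View pics/s4c.png

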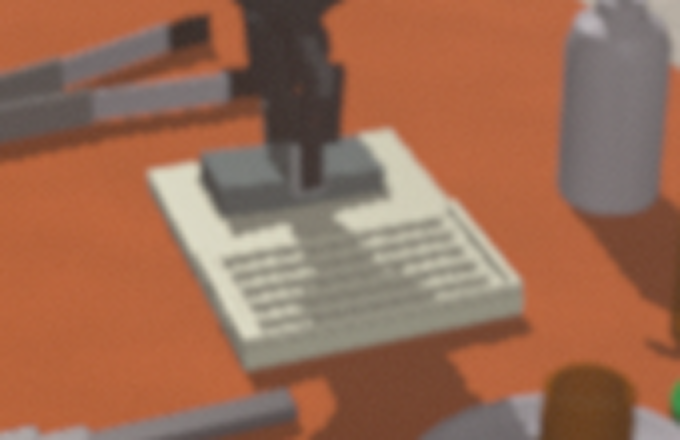

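View pics/sc4c.png

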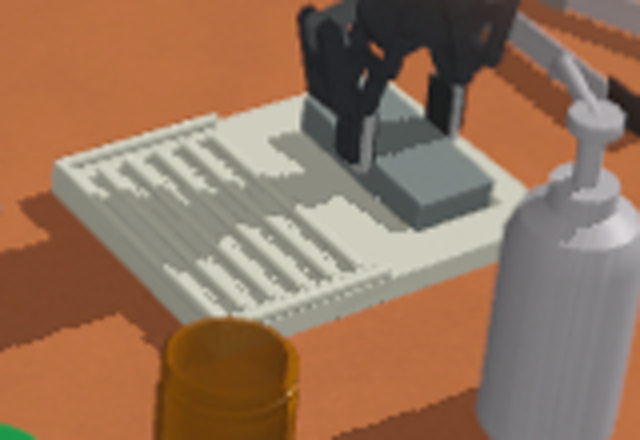

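```bash
python3 - <<'E'
from h import *
a=np.radians(-5.1);x=np.array([np.cos(a),np.sin(a)]);y=np.array([-x[1],x[0]])
for nm,c,o,w,h,out in [('pics/s4.png',(.6064,.201),(240,205),100,50,'pics/s4d.png'),('pics/sc4.png',(.6064,.201),(375,215),70,50,'pics/sc4d.png')]:
    m,im=load(nm); s=8; im2=cv2.resize(im[o[1]:o[1]+h,o[0]:o[0]+w],None,fx=s,fy=s,interpolation=cv2.INTER_CUBIC)
    for hx,hy,z,col in [(.0585,.0295,.014,(0,0,255)),(.055,.026,.028,(255,255,0))]:
        q=np.array([(proj(m,[*(np.array(c)+sx*hx*x+sy*hy*y),z])+.5-np.array(o))*s for sx,sy in [(1,1),(1,-1),(-1,-1),(-1,1)]])
        for p in q: cv2.circle(im2,tuple(p.astype(int)),3,col,-1)
    cv2.imwrite(out,im2)
E
```

```text
(no output)
```

View pics/s4d.png

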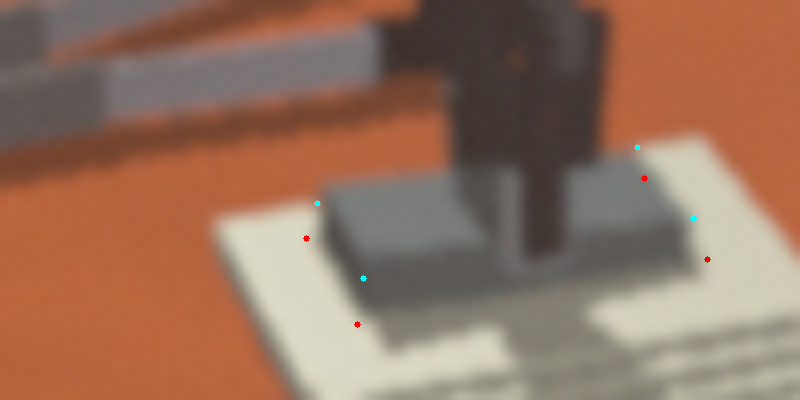

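View pics/sc4d.png

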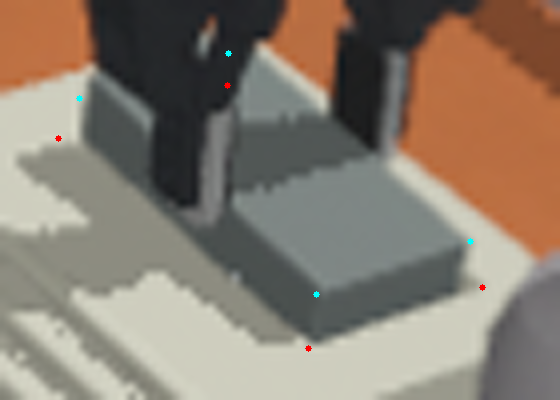

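```bash
python3 -m jog '[[-0.5,-0.004,0,0,0],[-0.5,-0.006,0.0017,0,0],[-0.5,-0.006,0.0017,0,0],[-0.5,-0.004,0.0017,0,0],[-0.5,-0.002,0.0017,0,0],[-0.5,0,0.0017,0,0],[-0.5,0.0015,0.0017,0,0],[-0.5,0.0015,0.0017,0,0]]' 20;python3 - <<'E'
from h import *
print(env.observe()['position'])
m,im=shot('wrist','pics/w5.png')
m,im=shot('side','pics/s5.png');crop(im,230,190,120,80,6,'pics/s5c.png')
E
```

```text
time_s: 8.25
position: [0.607, 0.2016, 0.0297]
tool_rot: [[-0.0, 0.996, -0.088], [-0.0, -0.088, -0.996], [-1.0, -0.0, 0.0]]
ft_force: [-12.7, -2.2, 23.2]
grip_width: 0.0507
[0.60695534 0.20159981 0.02968359]
```

View pics/w5.png

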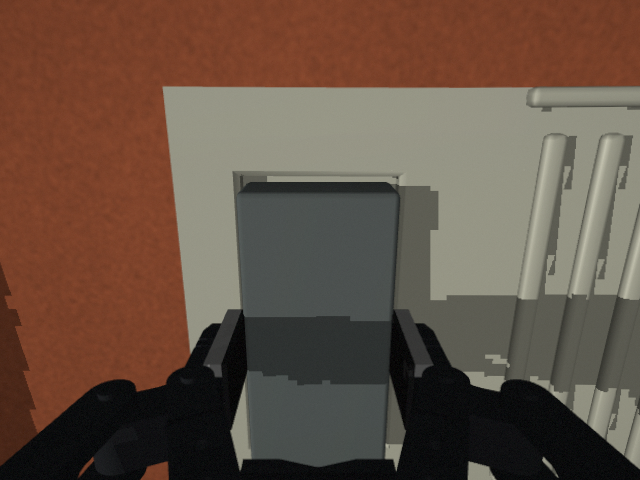

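View pics/s5c.png

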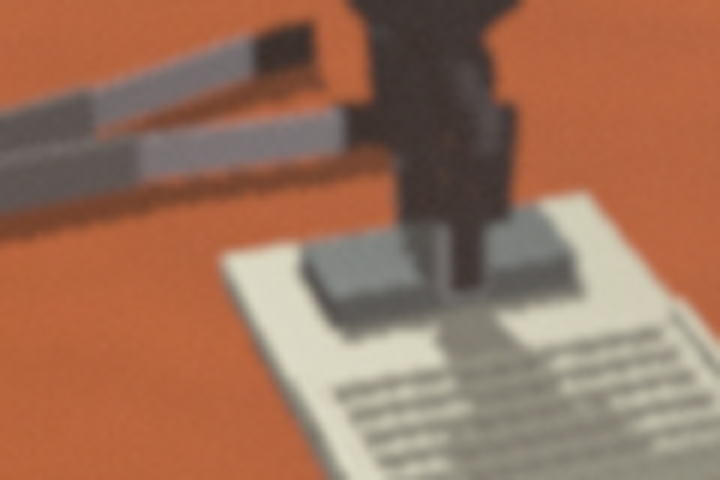

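```bash
python3 -m jog '[[-0.2,0,0,0,0],[0.2,0,0,0,0],[0.5,0,0,0,0],[0.5,0,0,0,0],[0.5,-0.01,0,0,0],[0.5,-0.04,0,0,0],[0.5,-0.08,0,0,0],[0.5,-0.12,0,0,0],[0.5,-0.12,-0.05,0,0],[0.5,-0.12,-0.085,0,0],[0.5,-0.12,-0.085,0,0],[0.5,-0.12,-0.085,0,0]]';python3 - <<'E'
from h import *
print(env.observe()['position'])
m,im=shot('wrist','pics/w6.png')
m,im=shot('side','pics/s6.png');crop(im,230,190,120,80,6,'pics/s6c.png')
m,im=shot('scene','pics/sc6.png');crop(im,360,200,120,80,6,'pics/sc6c.png')
E
```

```text
time_s: 9.55
position: [0.523, 0.2091, 0.148]
tool_rot: [[0.001, 0.996, -0.088], [0.0, -0.088, -0.996], [-1.0, 0.001, -0.0]]
ft_force: [0.0, -0.4, -0.6]
grip_width: 0.0641
[0.52303186 0.20909767 0.14803646]
```

View pics/w6.png

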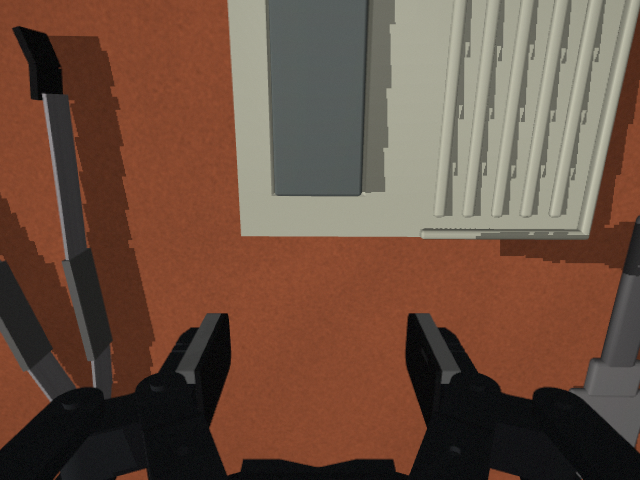

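View pics/s6c.png

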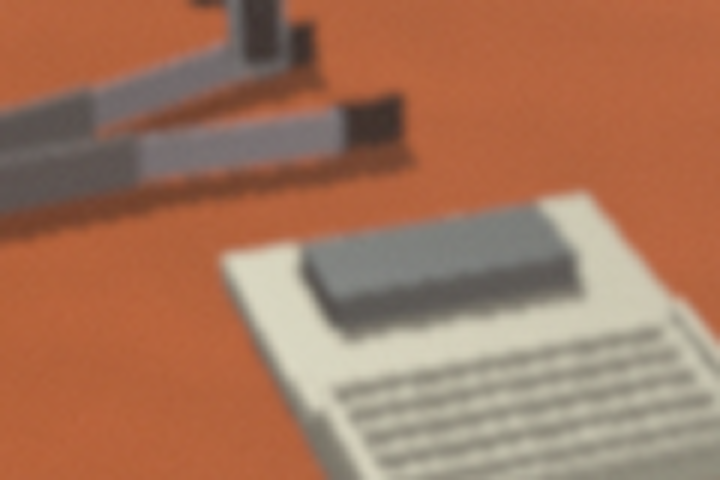

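View pics/sc6c.png

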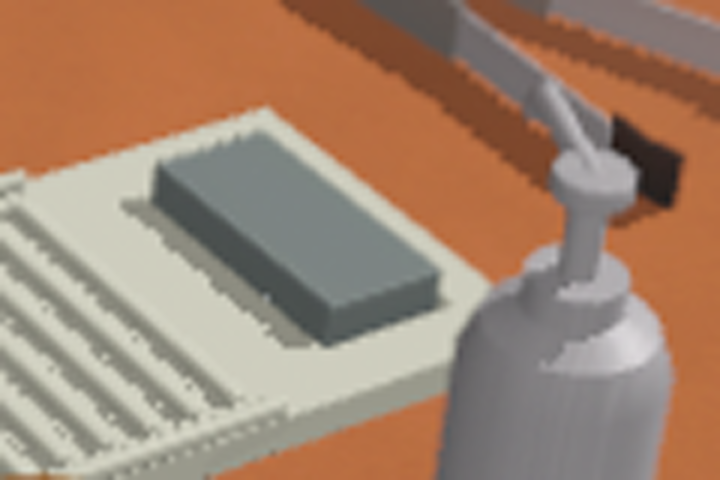

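```bash
python3 - <<'E'
from h import *
a,_=load('pics/sc6.png');b,_=load('pics/s6.png')
S=[(157,164),(265,130),(440,272),(332,307)]; T=[(340,301),(303,248),(540,208),(577,258)]
for p,q in zip(S,T):
    A=ray(a,360+p[0]/6,200+p[1]/6);B=ray(b,230+q[0]/6,190+q[1]/6); print(tri([A,B]).round(4),onz(a,360+p[0]/6,200+p[1]/6,.028)[:2].round(4),onz(b,230+q[0]/6,190+q[1]/6,.028)[:2].round(4))
E
```

```text
[0.5533 0.1808 0.0263] [0.553 0.182] [0.5516 0.1739]
[0.5564 0.232  0.0254] [0.557  0.2323] [0.5541 0.2232]
[0.6643 0.2208 0.0252] [0.6652 0.2205] [0.6612 0.2123]
[0.6591 0.1729 0.0252] [0.66   0.1728] [0.656  0.1646]
```

```bash
python3 -m jog '[[1,-0.03,-0.01,-0.03,-0.05],[1,-0.06,-0.03,-0.08,-0.1],[1,-0.06,-0.045,-0.13,-0.157],[1,-0.06,-0.052,-0.176,-0.157],[1,-0.06,-0.052,-0.176,-0.157],[1,-0.06,-0.052,-0.176,-0.157],[1,-0.06,-0.052,-0.176,-0.157]]';python3 - <<'E'
from h import *
print(env.observe()['position'],env.observe()['qvel'].round(2))
m,im=shot('wrist','pics/w7.png')
E
```

```text
time_s: 10.4
position: [0.4873, 0.3879, 0.2069]
tool_rot: [[-0.001, 0.998, 0.068], [-0.001, 0.068, -0.998], [-1.0, -0.001, 0.001]]
ft_force: [-0.4, -0.6, -0.3]
grip_width: 0.0857
[0.48732223 0.38793955 0.20685295] [-1.09 -0.81  0.58  0.16 -0.03  0.1 ]
```

View pics/w7.png

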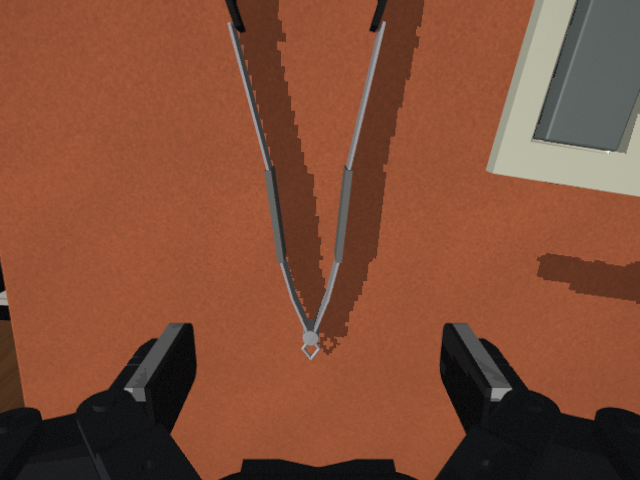

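```bash
python3 - <<'E'
from h import *
m,im=load('pics/w7.png')
crop(im,215,140,160,150,4,'pics/w7a.png')
E
```

```text
(no output)
```

View pics/w7a.png

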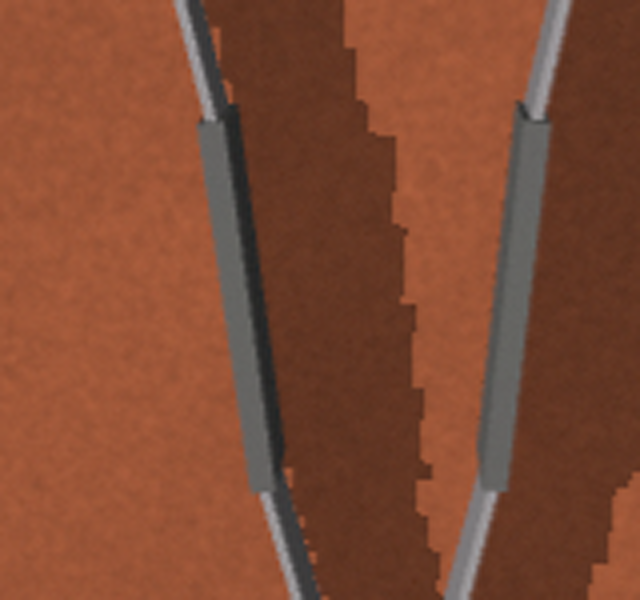

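```bash
python3 - <<'E'
from h import *
m,im=load('pics/w7.png')
g=lambda u,v:onz(m,215+u/4,140+v/4,.026)[:2]
lf,lr,rf,rr=g(200,122),g(250,492),g(550,122),g(508,492)
F=(lf+rf)/2;R=(lr+rr)/2
print(lf,lr,rf,rr,'widths',np.linalg.norm(lf-rf),np.linalg.norm(lr-rr),'len',np.linalg.norm(F-R))
d=(F-R)/np.linalg.norm(F-R);print('yaw',np.degrees(np.arctan2(d[1],d[0])),'grip',R+35*d/1000, F-37*d/1000)
pin=onz(m,310,339,.027)[:2]; print('pin',pin,np.linalg.norm(R+.035*d-pin)); e=F-pin; print('yaw pin',np.degrees(np.arctan2(e[1],e[0])))
t1,t2=onz(m,241,28,.026)[:2],onz(m,376,28,.026)[:2]; e=(t1+t2)/2-pin; print('yaw tips',np.degrees(np.arctan2(e[1],e[0])))
s=env.observe();print(s['position'],s['tool_rot'].round(4))
E
```

```text
[0.51913797 0.42820527] [0.44803314 0.41637389] [0.52349479 0.3648282 ] [0.45145708 0.36622509] widths 0.063526647754717 0.05026554173208463 len 0.07176117128645092
yaw 4.169248587978869 grip [0.48465249 0.39384409] [0.48441429 0.39382673]
pin [0.38330317 0.3868973 ] 0.10158712089150514
yaw pin 3.987032442032921
yaw tips 3.843287070662769
[0.48740692 0.38756509 0.20702757] [[-5.000e-04  9.977e-01  6.720e-02]
 [-6.000e-04  6.720e-02 -9.977e-01]
 [-1.000e+00 -5.000e-04  5.000e-04]]
```

```bash
python3 -m jog '[[1,0.04,-0.0022,-0.0064,0],[1,0.09,-0.0022,-0.0064,0],[1,0.13,-0.0022,-0.0064,0],[1,0.16,-0.0022,-0.0064,0],[1,0.18,-0.0022,-0.0064,0],[1,0.19,-0.0022,-0.0064,0],[1,0.19,-0.0022,-0.0064,0],[0.5,0.19,-0.0022,-0.0064,0],[0.3,0.19,-0.0022,-0.0064,0],[0.1,0.19,-0.0022,-0.0064,0],[0.1,0.19,-0.0022,-0.0064,0],[0.1,0.19,-0.0022,-0.0064,0],[0.1,0.19,-0.0022,-0.0064,0],[0.1,0.19,-0.0022,-0.0064,0]]' 50;python3 - <<'E'
from h import *
m,im=shot('wrist','pics/w8.png')
E
```

```text
time_s: 11.85
position: [0.4853, 0.3957, 0.0199]
tool_rot: [[0.005, 0.998, 0.069], [0.002, 0.069, -0.998], [-1.0, 0.005, -0.002]]
ft_force: [-0.1, -0.2, 9.0]
grip_width: 0.047
```

View pics/w8.png

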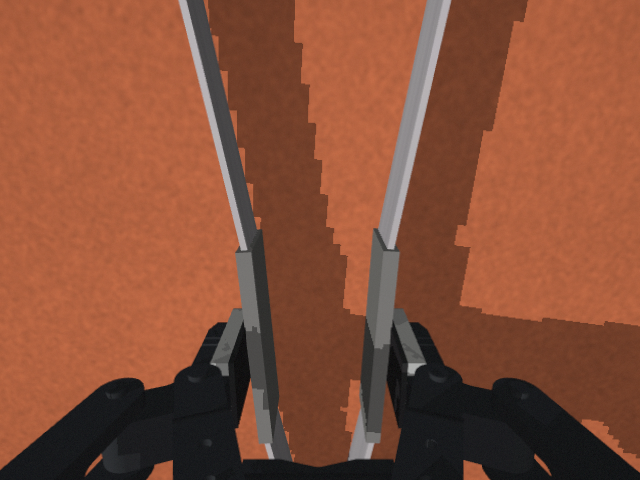

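```bash
python3 -m jog '[[0.1,-0.01,0,0,0],[0.1,-0.03,0,0,0],[0.1,-0.06,0,0,0],[0.1,-0.1,0,0,0],[0.1,-0.14,0,0,0],[0.1,-0.17,0,0,0],[0.1,-0.17,0,0,0]]'; python3 - <<'E'
from h import *
m,im=load('pics/w6.png') if 0 else (None,cv2.imread('pics/wrist0.png'))
crop(im,270,275,200,170,4,'pics/j0.png')
m,im=shot('scene','pics/sc7.png'); crop(im,210,250,110,80,7,'pics/j1.png')
m,im=shot('side','pics/s7.png'); crop(im,320,270,110,80,7,'pics/j2.png')
E
```

```text
time_s: 12.6
position: [0.4852, 0.3958, 0.193]
tool_rot: [[0.008, 0.998, 0.069], [0.004, 0.069, -0.998], [-1.0, 0.009, -0.004]]
ft_force: [0.3, -0.2, -1.4]
grip_width: 0.047
```

View pics/j0.png

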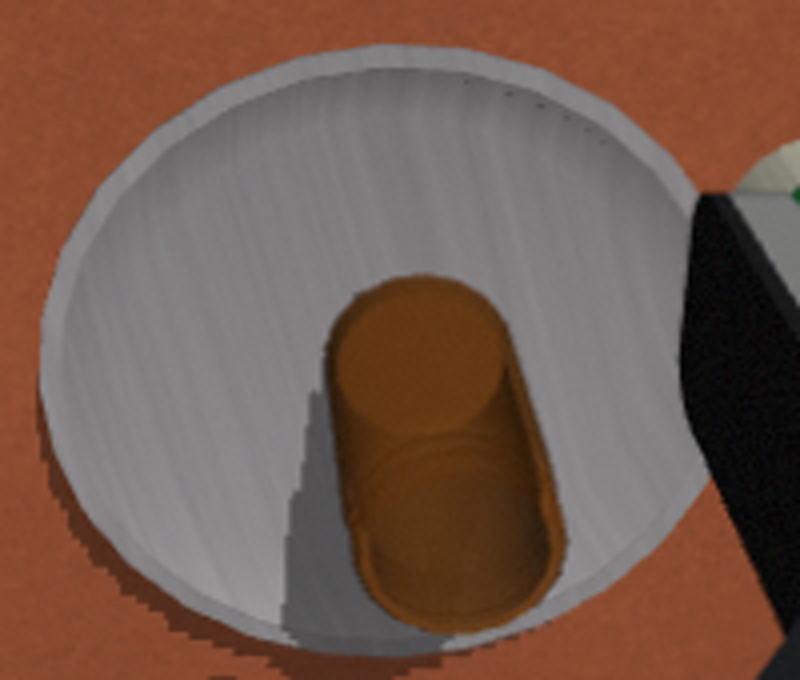

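View pics/j1.png

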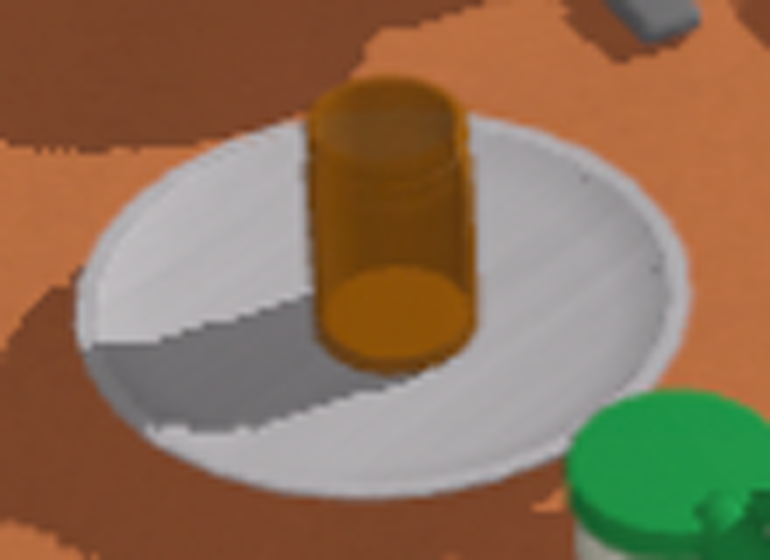

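View pics/j2.png

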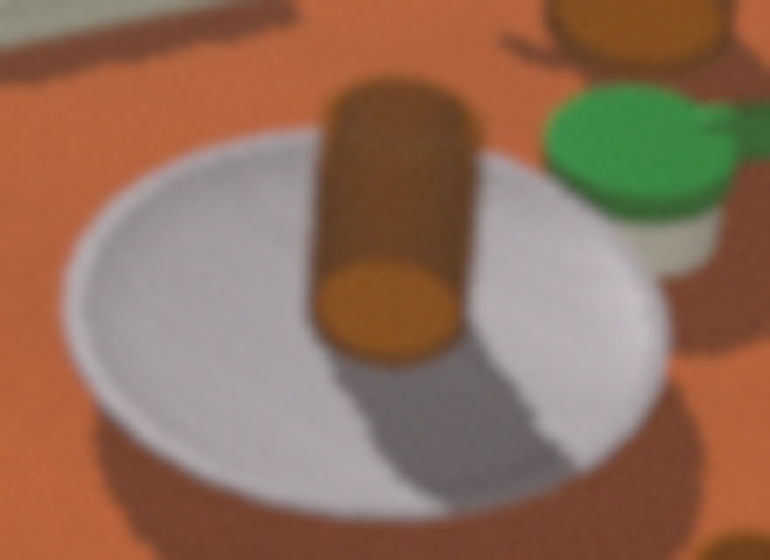

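View pics/s7.png

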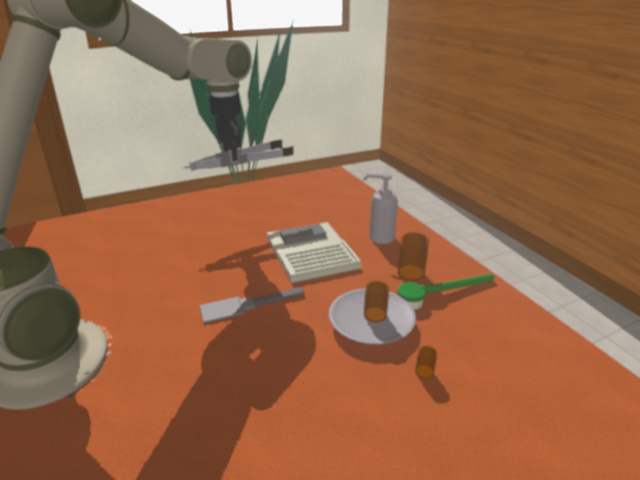

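```bash
python3 - <<'E'
from h import *
wm={'fx': 423.8924219379421, 'fy': 423.8924219379421, 'cx': 317.69752061350715, 'cy': 243.51598376803858, 'k1': 0.026512966420476482, 'origin': np.array([0.55038037, 0.07950737, 0.37333305]), 'orientation': np.array([[ 9.99997615e-01, -1.22970827e-03,  1.80489459e-03],[ 6.10045650e-04,  9.50800369e-01,  3.09803625e-01],[-2.09706252e-03, -3.09801785e-01,  9.50798852e-01]])}
a,_=load('pics/sc7.png');b,_=load('pics/s7.png')
for nm,w,s,d,z in [('base',(420,362),(399,318),(388,312),.018),('top',(462,540),(389,127),(403,130),.087),('lid rim',(382,350),(383,306),(367,324),.024)]:
    pw=(270+w[0]/4,275+w[1]/4);ps=(210+s[0]/7,250+s[1]/7);pd=(320+d[0]/7,270+d[1]/7)
    print(nm,[onz(m,*p,z)[:2].round(4) for m,p in[(wm,pw),(a,ps),(b,pd)]],tri([ray(wm,*pw),ray(a,*ps),ray(b,*pd)]).round(4))
    print('  ',tri([ray(wm,*pw),ray(a,*ps)]).round(4))
# bystanders
a0=env.camera_model('scene')
for n,u,v,z in [('pump base',449,303,.0),('bigjar base',366,328,0),('brush head',307,318,.03),('brush end',373,403,.02),('smalljar base',196,335,0),('scraper end',307,250,.01)]: print(n,onz(a0,u,v,z)[:2].round(3))
E
```

```text
base [array([ 0.6053, -0.1606]), array([ 0.6036, -0.1555]), array([ 0.6065, -0.1581])] [ 0.6056 -0.1584  0.0199]
   [ 0.6056 -0.1577  0.0209]
top [array([ 0.6048, -0.1555]), array([ 0.6088, -0.1583]), array([ 0.6019, -0.1652])] [ 0.6057 -0.1581  0.0833]
   [ 0.6056 -0.157   0.0847]
lid rim [array([ 0.5953, -0.1533]), array([ 0.6033, -0.1601]), array([ 0.5944, -0.1662])] [ 0.5974 -0.158   0.0178]
   [ 0.5963 -0.1568  0.0181]
pump base [0.802 0.137]
bigjar base [ 0.767 -0.042]
brush head [ 0.712 -0.135]
brush end [ 0.925 -0.154]
smalljar base [ 0.612 -0.31 ]
scraper end [ 0.508 -0.001]
```

```bash
python3 -m jog '[[0.1,0,-0.003,0.012,0.005],[0.1,0,-0.01,0.035,0.01],[0.1,0,-0.018,0.07,0.015],[0.1,0,-0.028,0.11,0.02],[0.1,0,-0.038,0.15,0.03],[0.1,0,-0.048,0.19,0.035],[0.1,0,-0.058,0.23,0.04],[0.1,0,-0.068,0.27,0.045],[0.1,0,-0.078,0.31,0.05],[0.1,0,-0.088,0.35,0.055],[0.1,0,-0.098,0.39,0.06],[0.1,0,-0.108,0.43,0.065],[0.1,0,-0.117,0.465,0.069],[0.1,0,-0.125,0.495,0.069],[0.1,0,-0.131,0.52,0.069],[0.1,0.01,-0.135,0.536,0.069],[0.1,0.03,-0.1377,0.5458,0.069],[0.1,0.05,-0.1377,0.5458,0.069],[0.1,0.06,-0.1377,0.5458,0.069],[0.1,0.06,-0.1377,0.5458,0.069]]'; python3 - <<'E'
from h import *
m,im=shot('scene','pics/sc8.png'); crop(im,150,180,200,150,4,'pics/sc8c.png')
m,im=shot('side','pics/s8.png'); crop(im,220,220,200,150,4,'pics/s8c.png')
print(env.observe()['position'])
E
```

```text
time_s: 14.7
position: [0.3825, -0.1582, 0.1255]
tool_rot: [[-0.004, 1.0, -0.001], [0.003, -0.001, -1.0], [-1.0, -0.004, -0.003]]
ft_force: [1.0, 0.1, -0.5]
grip_width: 0.0472
[ 0.38363653 -0.15876847  0.12712036]
```

View pics/sc8c.png

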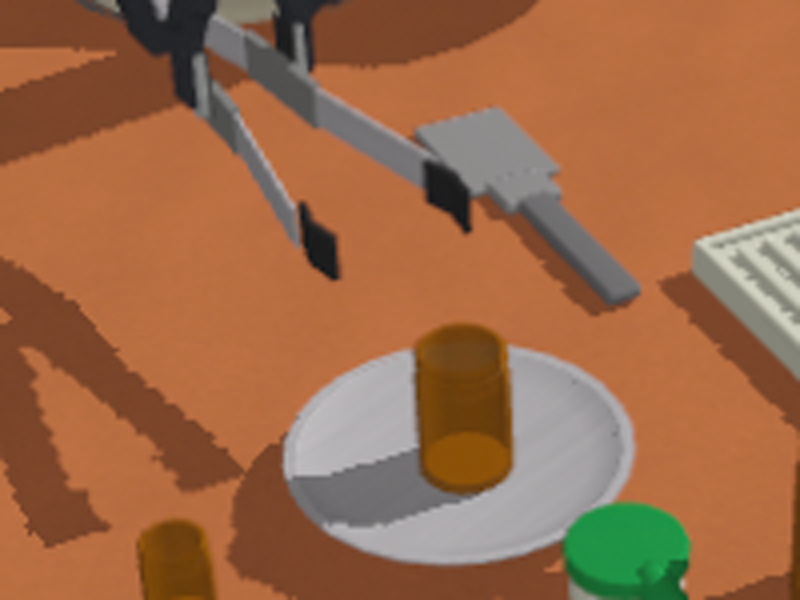

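View pics/s8c.png

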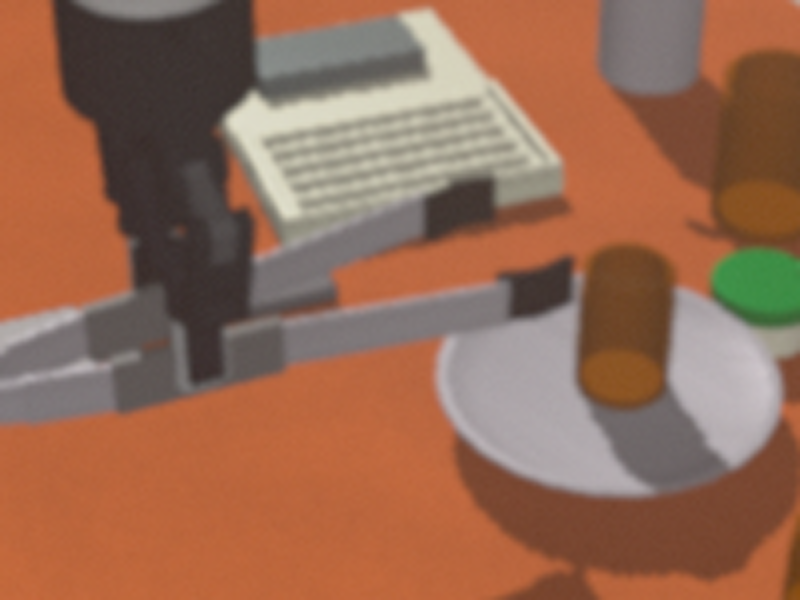

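```bash
python3 - <<'E'
from h import *
a,_=load('pics/sc8.png');b,_=load('pics/s8.png')
R=[]
for n,s,d in [('near ft',(338,249),(573,259)),('near fb',(338,278),(570,290)),('far ft',(470,195),(493,181)),('far fb',(466,231),(490,216))]:
    P=tri([ray(a,150+s[0]/4,180+s[1]/4),ray(b,220+d[0]/4,220+d[1]/4)]);R.append(P);print(n,P.round(4))
print(np.mean(R,0)); s=env.observe();print(s['position'],s['tool_rot'].round(4))
E
```

```text
near ft [ 0.5545 -0.1907  0.1263]
near fb [ 0.5536 -0.1914  0.1101]
far ft [ 0.5517 -0.1198  0.1277]
far fb [ 0.5503 -0.1215  0.1083]
[ 0.55255262 -0.15583909  0.11811397]
[ 0.38363653 -0.15876847  0.12712036] [[-1.1e-03  1.0e+00 -5.0e-04]
 [ 8.0e-04 -5.0e-04 -1.0e+00]
 [-1.0e+00 -1.1e-03 -8.0e-04]]
```

```bash
python3 -m jog '[[0.1,0.01,0,0.001,0],[0.1,0.03,0,0.001,0],[0.1,0.05,0,0.001,0],[0.1,0.062,0,0.001,0],[0.1,0.065,0,0.001,0],[0.1,0.065,0,0.001,0],[0.1,0.065,0.01,0.001,0],[0.1,0.065,0.025,0.001,0],[0.1,0.065,0.035,0.001,0],[0.1,0.065,0.035,0.001,0],[0.1,0.065,0.035,0.001,0]]'; python3 - <<'E'
from h import *
m,im=shot('scene','pics/sc9.png'); crop(im,150,180,200,150,4,'pics/sc9c.png')
m,im=shot('side','pics/s9.png'); crop(im,220,220,200,150,4,'pics/s9c.png')
print(env.observe()['position'])
E
```

```text
time_s: 15.9
position: [0.4192, -0.1597, 0.0624]
tool_rot: [[-0.0, 1.0, 0.0], [0.0, 0.0, -1.0], [-1.0, -0.0, -0.0]]
ft_force: [0.1, -1.1, -1.3]
grip_width: 0.0471
[ 0.41880983 -0.1597738   0.06235877]
```

View pics/sc9c.png

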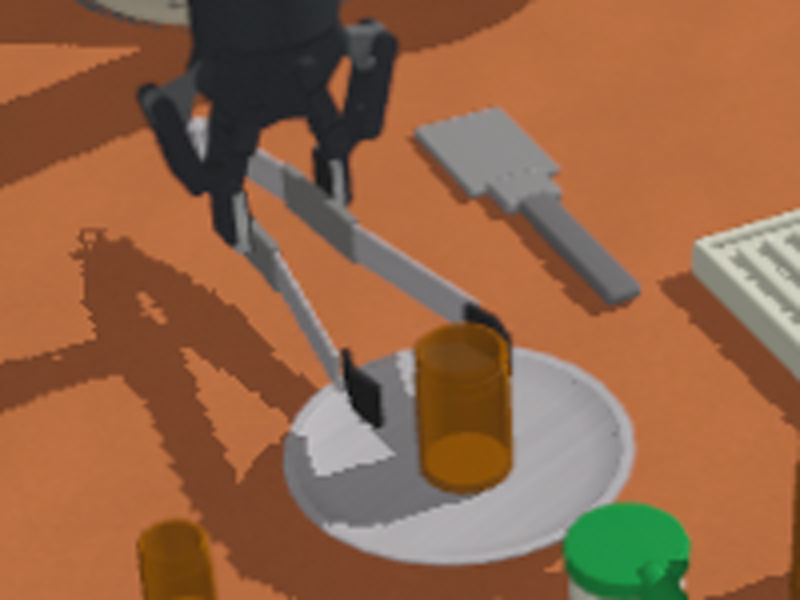

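View pics/s9c.png

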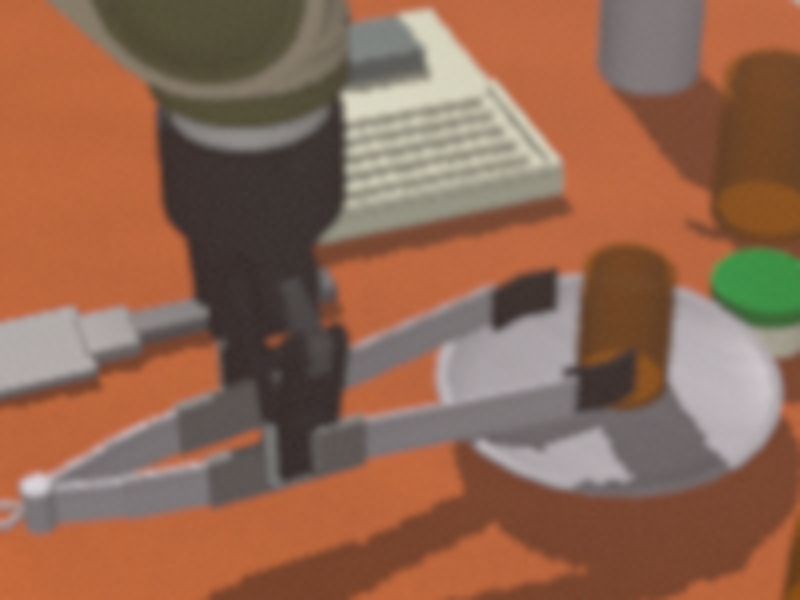

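```bash
python3 - <<'E'
from h import *
a,_=load('pics/sc9.png');b,_=load('pics/s9.png')
for n,s,d in [('near f',(382,411),(634,366)),('far f',(510,357),(556,287))]:
    P=tri([ray(a,150+s[0]/4,180+s[1]/4),ray(b,220+d[0]/4,220+d[1]/4)]);print(n,P.round(4))
E
```

```text
near f [ 0.5901 -0.1919  0.0557]
far f [ 0.5879 -0.1217  0.056 ]
```

```bash
python3 -m jog '[[0.1,0,0.01,0.001,0],[0.1,0,0.022,0.001,0],[0.1,0,0.032,0.001,0],[0.1,0,0.035,0.001,0],[0.1,0,0.035,0.001,0],[0.1,0,0.035,0.001,0],[0.05,0,0.035,0.001,0],[0,0,0.035,0.001,0],[-0.05,0,0.035,0.001,0],[-0.1,0,0.035,0.001,0],[-0.15,0,0.035,0.001,0],[-0.2,0,0.035,0.001,0],[-0.25,0,0.035,0.001,0],[-0.35,0,0.035,0.001,0],[-0.35,0,0.035,0.001,0],[-0.35,0,0.035,0.001,0]]' 45; python3 - <<'E'
from h import *
m,im=shot('scene','pics/sc10.png'); crop(im,150,180,200,150,4,'pics/sc10c.png')
m,im=shot('side','pics/s10.png'); crop(im,220,220,200,150,4,'pics/s10c.png')
print(env.observe()['position'])
E
```

```text
time_s: 17.6
position: [0.4542, -0.1609, 0.0623]
tool_rot: [[-0.0, 1.0, -0.0], [0.0, -0.0, -1.0], [-1.0, -0.0, -0.0]]
ft_force: [-0.6, 0.5, 0.3]
grip_width: 0.0344
[ 0.4542085  -0.16090936  0.06232748]
```

View pics/sc10c.png

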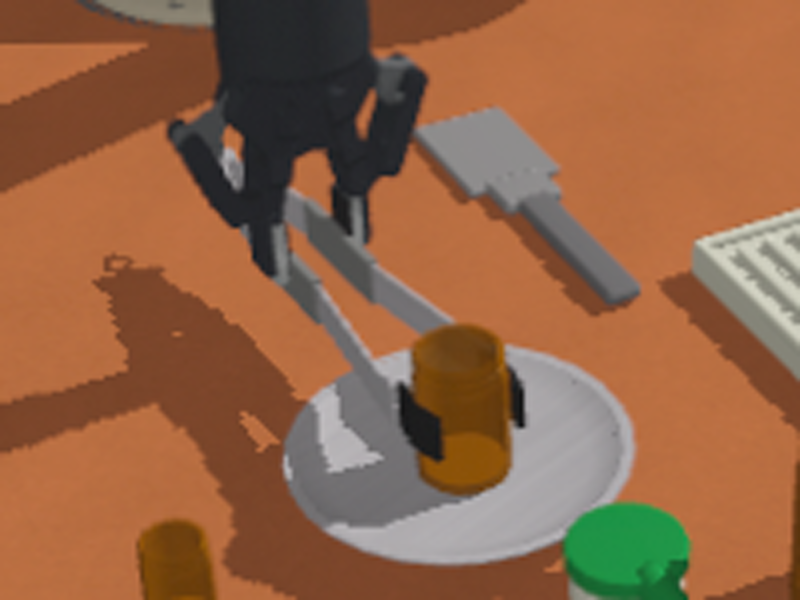

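View pics/s10c.png

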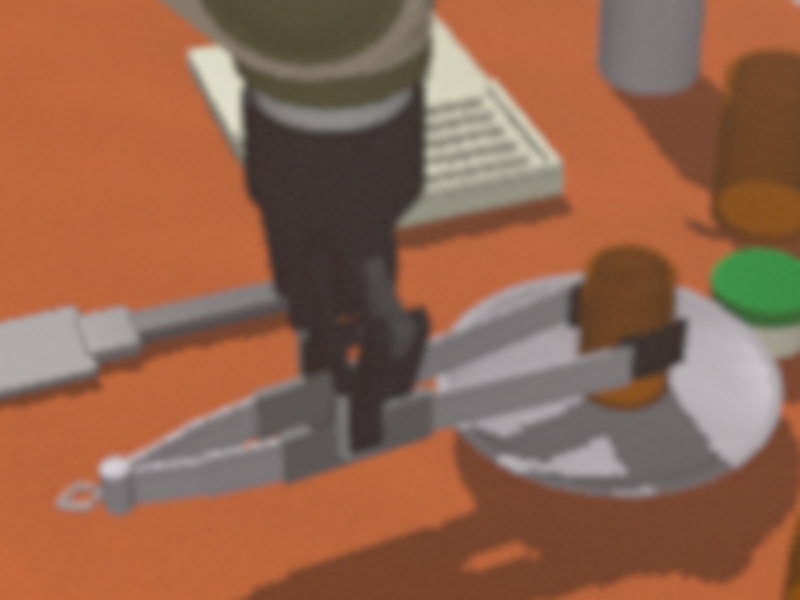

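```bash
python3 -m jog '[[-0.35,0,0,0,0],[-0.35,0,0,0,0],[-0.35,-0.004,0,0,0],[-0.35,-0.01,0,0,0],[-0.35,-0.02,0,0,0],[-0.35,-0.035,0,0,0],[-0.35,-0.045,0,0,0],[-0.35,-0.05,0,0,0],[-0.35,-0.05,0,0,0],[-0.35,-0.05,0,0,0]]' 60; python3 - <<'E'
from h import *
m,im=shot('scene','pics/sc11.png'); crop(im,150,180,200,150,4,'pics/sc11c.png')
m,im=shot('side','pics/s11.png'); crop(im,220,200,200,150,4,'pics/s11c.png')
print(env.observe()['position'])
E
```

```text
time_s: 18.7
position: [0.454, -0.1608, 0.1121]
tool_rot: [[-0.001, 1.0, -0.0], [0.0, -0.0, -1.0], [-1.0, -0.001, -0.0]]
ft_force: [0.3, -0.7, -3.1]
grip_width: 0.0337
[ 0.45397061 -0.16078662  0.11182141]
```

View pics/sc11c.png

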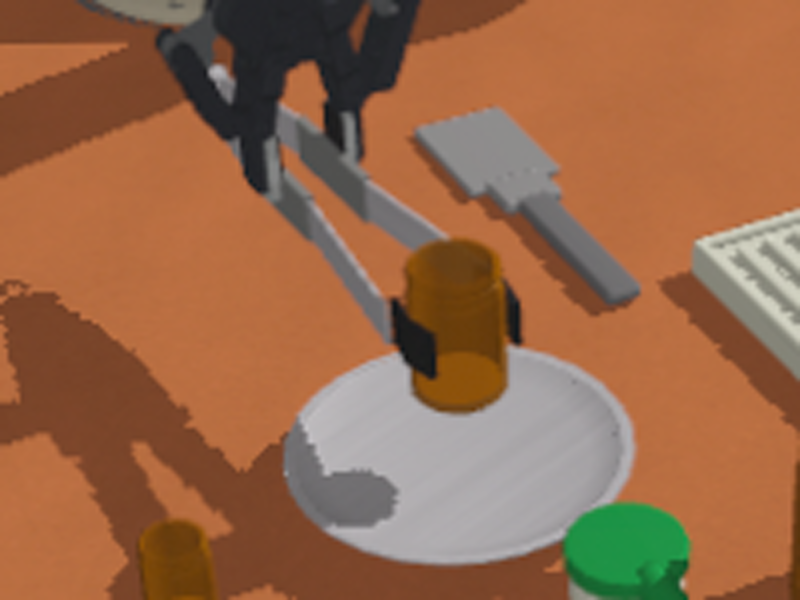

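View pics/s11c.png

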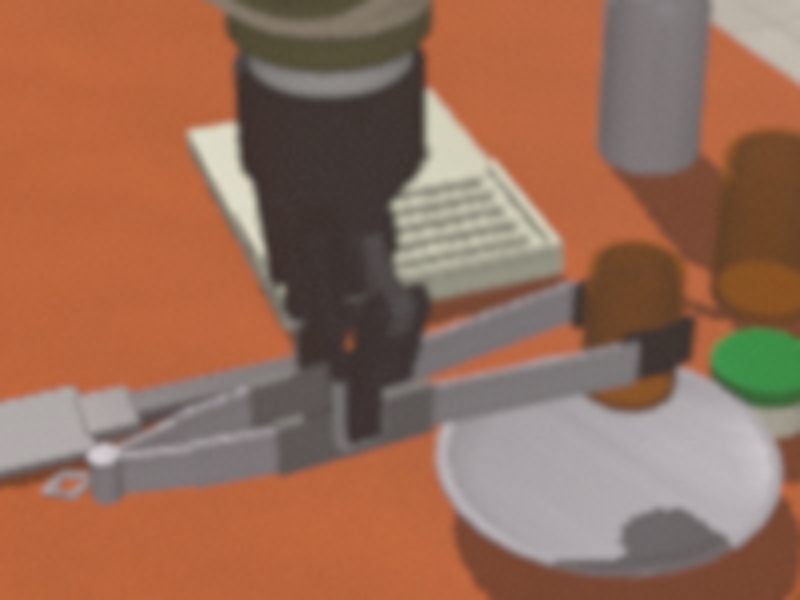

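```bash
python3 -m jog '[[-0.35,-0.01,0,-0.004,0],[-0.35,-0.02,0,-0.014,0],[-0.35,-0.03,0,-0.03,0],[-0.35,-0.03,0,-0.052,0],[-0.35,-0.03,0,-0.076,0],[-0.35,-0.03,0,-0.102,0],[-0.35,-0.03,0,-0.128,0],[-0.35,-0.03,0,-0.154,0],[-0.35,-0.03,0,-0.18,0],[-0.35,-0.03,0.002,-0.206,0],[-0.35,-0.03,0.002,-0.232,0],[-0.35,-0.03,0.002,-0.258,0],[-0.35,-0.03,0.002,-0.284,0],[-0.35,-0.03,0.002,-0.308,0],[-0.35,-0.03,0.002,-0.328,0],[-0.35,-0.03,0.002,-0.344,0],[-0.35,-0.027,0.002,-0.355,0],[-0.35,-0.022,0.002,-0.3623,0],[-0.35,-0.016,0.002,-0.3623,0],[-0.35,-0.013,0.002,-0.3623,0]]'; python3 -m jog '[[-0.35,0,0,0,0],[-0.35,0,0,0,0],[-0.35,0,0,0,0]]'; python3 - <<'E'
from h import *
m,im=shot('scene','pics/sc12.png'); crop(im,310,130,160,120,5,'pics/sc12c.png')
m,im=shot('side','pics/s12.png'); crop(im,220,150,160,120,5,'pics/s12c.png')
print(env.observe()['position'])
E
```

```text
time_s: 20.8
position: [0.4559, 0.2011, 0.1245]
tool_rot: [[-0.001, 1.0, -0.0], [-0.0, -0.0, -1.0], [-1.0, -0.001, 0.0]]
ft_force: [-0.4, -0.4, -4.0]
grip_width: 0.0338
time_s: 21.1
position: [0.4565, 0.201, 0.1255]
tool_rot: [[0.0, 1.0, -0.001], [0.0, -0.001, -1.0], [-1.0, 0.0, -0.0]]
ft_force: [0.2, 0.1, -2.8]
grip_width: 0.034
[0.45643106 0.20117868 0.12549704]
```

View pics/sc12c.png

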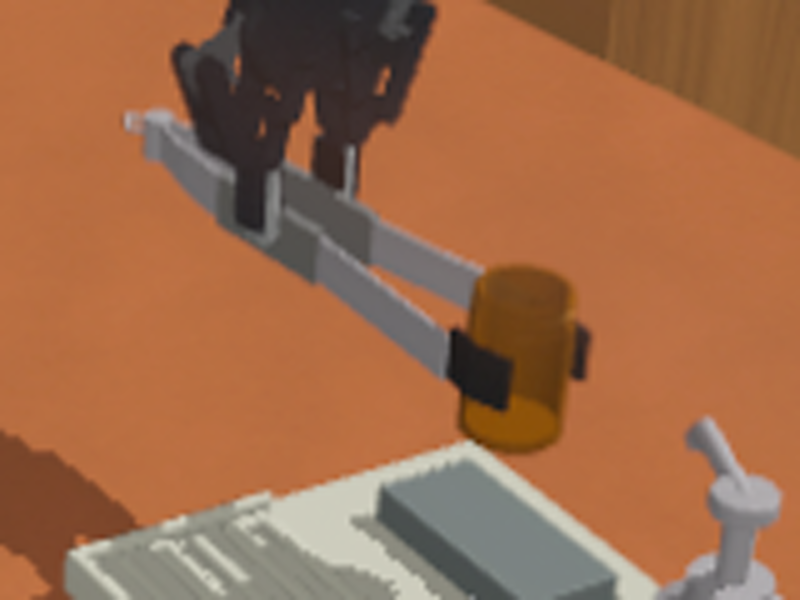

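View pics/s12c.png

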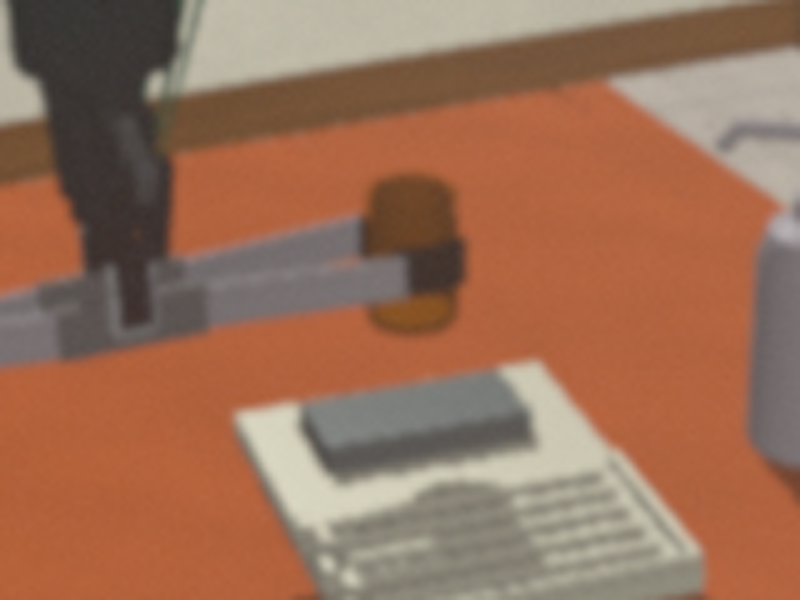

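View pics/sc12.png

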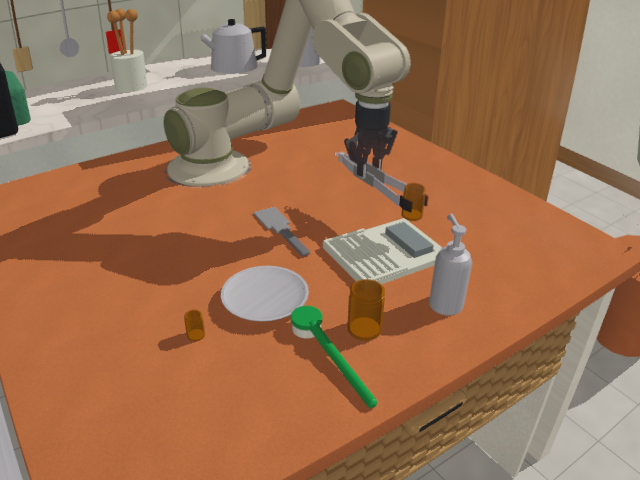

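```bash
python3 - <<'E'
from h import *
a,_=load('pics/sc12.png');b,_=load('pics/s12.png')
Q=[]
for n,s,d in [('base',(511,424),(411,311)),('top',(525,293),(411,197))]:
    ra,rb=ray(a,310+s[0]/5,130+s[1]/5),ray(b,220+d[0]/5,150+d[1]/5)
    P=tri([ra,rb]);Q.append(P);print(n,P.round(4))
v=Q[1]-Q[0];print(np.linalg.norm(v),'tilt x,y deg',np.degrees(v[:2]/v[2]))
# what a vertical jar would show
for m,n,o in[(a,'sc',(310,130)),(b,'si',(220,150))]:
    for z in(.078,.148): print(n,z,((proj(m,[Q[0][0],Q[0][1],z])-o)*5).round(1))
E
```

```text
base [0.6076 0.2041 0.0803]
top [0.6082 0.2028 0.1439]
0.06361883018464518 tilt x,y deg [ 0.57242171 -1.1649477 ]
sc 0.078 [510.  429.8]
sc 0.148 [526.1 286.3]
si 0.078 [410.7 314.1]
si 0.148 [407.5 185.8]
```

```bash
python3 -m jog '[[-0.35,0.001,0,0.001,0],[-0.35,0.002,0,0.001,0],[-0.35,0.002,0,0.001,0],[-0.35,0.002,0,0.001,0],[-0.35,0.002,0,0.001,0],[-0.35,0.002,0,0.001,0],[-0.35,0.002,0,0.001,0],[-0.35,0.002,0,0.001,0]]'; python3 - <<'E'
from h import *
m,im=shot('side','pics/s13.png'); crop(im,200,150,240,180,3,'pics/s13c.png')
E
```

```text
time_s: 22.0
position: [0.4563, 0.2004, 0.1233]
tool_rot: [[0.0, 1.0, -0.0], [-0.0, -0.0, -1.0], [-1.0, 0.0, 0.0]]
ft_force: [0.4, 0.0, -2.9]
grip_width: 0.0339
```

View pics/s13c.png

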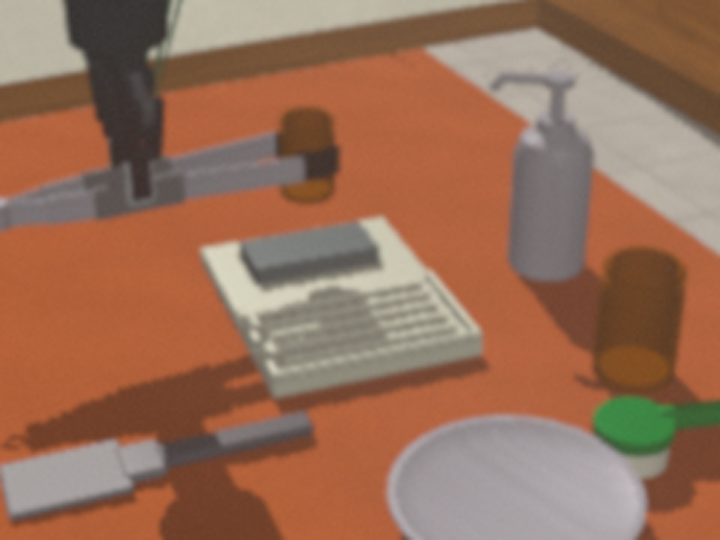

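The side view shows the jar upright in the tongs over the seated stone. The lid is back on the counter, and the pump, brush and scraper look unmoved.

```bash
python3 -c "
from rig import env
print(env.close_job())"
```

```text
the job is handed in; nothing more can be done
None
```

The job is done and handed in at about 22 s. The stone is in the tray pocket and released, and the jar is held upright in the tongs above it; the gripper itself never touched the jar.

- **Stone:** On the first try the stone jammed, nose-down and about 3.5 mm high, with 33 N on the wrist. I lifted it a few millimetres, shifted it forward and pressed again, and it went home. After release its four top corners measured within about 1 mm of each other in height. All four read about 2.5 mm below the nominal 28 mm, which I took as a camera calibration error.
- **Jar:** Before a final 2 mm lowering and 1 mm sideways shift, it measured within about 1.5° of vertical and about 2 mm off the stone's centre. From the arm's height I work out the gap at about 50 mm. The camera figures put it 2–3 mm higher, and I did not re-measure after the last shift.
- **Grip:** The tongs were steady, with the gripper at 34 mm opening and a 60 N grip.
- **Bystanders:** The soap pump, dish brush and scraper look unmoved in the last pictures. I compared them by eye only.

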